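# Pack out the clamp gap with spacer plates

## Robot

A 6-joint arm with a two-finger parallel gripper is mounted at the origin on the work surface. World frame = base frame: x ahead of the robot, y to its left, z up, the work surface at z = 0. Lengths are in m, angles in rad, forces in N, time in s.
With the tool pointing down it reaches from about 0.3 to 0.875 m from the base axis. Payload 6.4 kg.
Tool frame: the origin (TCP) lies at the very end of the fingers, on their centre line; the grasp point (between the pads) lies ctrl.grip_point_offset behind it (ctrl.grip_point_offset is the distance from the TCP to the grasp point, in m); z points along the fingers, x is the direction in which the jaws open and shut, and the axes are right-handed (so a half turn about z gives the same grasp; the last joint's range is limited). The gripper opens to 85 mm and grips with 20 to 120 N. Pads are 22 mm wide; open, the fingers measure 114 mm over their backs; the gripper's body (76 mm by 85 mm) begins 54 mm behind the grasp point. The pads swing forward as they close: fully open they stand 13 mm farther back than shut.
Start: joints at [-1.316, 0.181, 1.607, -0, 1.354, -0.206], TCP at [0.256, -0.515, 0.231] pointing down, gripper open.
Joint ranges: [-2.99, 2.99], [-0.89, 2.07], [0.3, 2.58], [-1.14, 4.28], [0, 2.63], [-3.12, 3.12]. Speed limits (rad/s): [2.57, 2.57, 3.01, 3.14, 3.14, 3.14].

## Interface

Orientations are given as a unit quaternion [w, x, y, z].
In Python, from bench import get_obs, viewer, workorder, ctrl gives the robot as it stands. The module is installed in compiled form; this text tells all that it offers.
- The arm moves only by the tool move_arm, never from a script. Its argument "increments" is a list of rows, each an object of numbers: "tx", "ty", "tz": the shift along the tool's x, y, z in m; "turn": the turn about the tool's z in degrees. A call has 1 to 20 rows; each row is the pose to reach, as a shift and turn from the pose commanded when the call began, along the tool's axes at that moment; what a row does not reach only later rows make up. A row lasts 1/12 s, in which the tool goes at most 41.7 mm and 7.16 degrees, less where a joint would pass 70% of its speed; a pose out of reach is approached as far as the arm can. A call with a gripper value outside its range is refused whole. "gripper" is the opening, from 0 (shut) to 1 (fully open), set as the call begins (left out, the last holds). The fingers move at their own pace and stop on an object; the grip force is fixed at half the most. Time passes only in rows, so rows that repeat a pose let the fingers close. It gives the time, the measured TCP pose, the force and the opening at its end, in the units of the state.
- get_obs(): the state, without advancing time (a new reading comes with each control period).
- viewer.camera(name): name is "side" or "top"; returns (picture, depth): 480x640x3 uint8, red, green, blue; 480x640 float32, m along the optical axis (not along the pixel's ray), 0 where there is no reading.
- viewer.get_calibration(name): a dict with "intrinsics" (3x3 intrinsics, pixels), "k1" (the pictures are not rectified: a ray, as slopes to the right and down, at radius r is drawn at 1 + k1 r^2 times it, then the intrinsics apply), "origin" and "attitude" of the camera in the world. Camera axes: x right, y up, looking along -z (the intrinsics and any distortion apply to the point x, -y, -z); pixel columns grow to the right and rows downward; lengths in m; the calibration is good to about 2 mm. A picture is of the moment at which its call begins. get_calibration takes no time and is no camera call.
- workorder.hand_in(): hands the job in, once; it reports no verdict.
The state is a dict: "time_s": time; "q": joint angles; "dq": joint speeds; "joint_efforts": joint torques, N m; "eef_pos": TCP position; "eef_rot": TCP orientation; "wrist_force": force on the tool from outside, world axes, zero at the start; "torque": the same for the moment, N m; "opening": opening from 0.0 (shut) to 1.0 (fully open).
Only numpy, scipy, OpenCV 4.12 (cv2) and the standard library are available. Lean on these libraries where they do the work, as an engineer would, in place of code of your own. Each camera call takes 0.05 s, during which the arm holds its last target.

## Task

Pack out the gap between the dark steel work block and the clamp foot of the holding fixture: lay the aluminium spacer plates flat on the block and slide each fully home against the back stop, one on another, until the last one is snug and lifts the sprung foot a little. How many it takes has to be felt; leave the plates that are not needed lying flat on the bench clear of the fixture, and do not disturb the other things on the bench.

Things in the scene. Friction and masses are not known exactly. Their poses are not given: they have to be found in the camera images.
- seat (a point): Seat of the grey holding fixture (fixed): point on top of its 12 mm base, exactly below the centre of a plate that is fully home. x: level, from the open mouth on the robot's side towards the back stop; z up. Home, a plate spans seat x -50 to +50 mm. The base begins at x = -14 mm; before that nothing stands beside or below a plate's outer end, where it can be held.
- back_stop (a point): Flat face of the back stop, seat x = +50 mm, on the middle plane, 38 mm above the seat; axes as the seat's. Two cheeks, inner faces 38 mm apart (y = -19 and +19 mm), stand from seat x = +18 mm to the back stop and carry a bridge 65 to 77 mm above the seat; the clamp's stem ends at 93 mm.
- block_front (a point): Foot of the front face of the dark steel work block, seat x = -12 mm, at seat height. The block is fixed, 36 mm wide, reaches to the back stop; plates are stacked on its flat top. It is one of three blocks, about 22, 30 or 38 mm high (+-1 mm), so three, two or one plates are needed. The two others, spare, stand fixed behind the back stop: not used.
- foot_face (a point): Middle of the steel clamp foot's flat underside, 34 mm wide, under the bridge; at the start 44 mm above the seat. Flat from seat x = +26 mm to the back stop; in front, out to x = +12 mm, it rises by 6 mm as a sloped lead-in for a plate's nose. A plate whose nose stays before x = +10 mm can be laid on the block from above.
- foot (a joint): Lift of the clamp foot (m): 0 on its lower stop, at most 0.006. Spring and weight press it down with 4 N, plus 0.5 N per mm. The gap left for the last plate is 4.5 to 6.5 mm, so that plate (8 mm) lifts the foot 1.5 to 3.5 mm and takes about 4 to 8 N of push to slide under it; a plate with play slides in with about 2 N or less.
- shim_a: one of four identical loose spacer plates: bare aluminium bar 100 x 30 x 8 mm, 50 to 85 g, lying flat on the bench. Origin: centre of its underside; x along the 100 mm length, y across the 30 mm width, z up (8 mm thickness). Either end and either face may be used.
- shim_b: one of four identical loose spacer plates: bare aluminium bar 100 x 30 x 8 mm, 50 to 85 g, lying flat on the bench. Origin: centre of its underside; x along the 100 mm length, y across the 30 mm width, z up (8 mm thickness). Either end and either face may be used.
- shim_c: one of four identical loose spacer plates: bare aluminium bar 100 x 30 x 8 mm, 50 to 85 g, lying flat on the bench. Origin: centre of its underside; x along the 100 mm length, y across the 30 mm width, z up (8 mm thickness). Either end and either face may be used.
- shim_d: one of four identical loose spacer plates: bare aluminium bar 100 x 30 x 8 mm, 50 to 85 g, lying flat on the bench. Origin: centre of its underside; x along the 100 mm length, y across the 30 mm width, z up (8 mm thickness). Either end and either face may be used.
- loupe: bystander: black eyeglass loupe, 24 mm across, 26 mm high, between two plates; origin centre of its foot. Leave alone
- oil_jar: bystander: small jar, 24 mm across, 32 mm high, between two plates; origin centre of its foot. Leave alone
- tweezers: bystander: steel tweezers, 120 mm long, 8 mm high, lying in front of the fixture; origin at the middle. Leave alone
- screwdriver: bystander: screwdriver 150 mm long, lying at the left. Leave alone
- beaker: bystander: clear beaker 66 mm across, 75 mm high, far left. Leave alone
- brush: bystander: brush 150 mm long, lying at the right. Leave alone
- parts_case: bystander: closed black case 120 x 160 x 35 mm, near right; origin centre of underside. Leave alone
Not all that is in view belongs to the job. Of the things that look like the part that bears seat, the smallest one is meant.

How it is judged:
At the end, for the whole second after the job is handed in: The foot is held up by over 0.8 mm. Each plate is home (centre within 7 mm of the seat along x, 8 mm across, flat within 0.06 rad, in line within 0.15 rad, on the block, under the foot) or flat on the bench with its centre over 100 mm from the seat. All plates at rest (value of joint foot above 0.0008 m and ((x of shim_a in the frame of seat between -0.007 and 0.007 m and y of shim_a in the frame of seat between -0.008 and 0.008 m and z of shim_a in the frame of seat between 0.015 and 0.056 m and angle between the z axis of shim_a and the z axis of seat, either way round below 0.06 rad and angle between the x axis of shim_a and the x axis of seat, either way round below 0.15 rad) or (height (world z) of shim_a below 0.014 m and horizontal distance between shim_a and seat above 0.1 m)) and ((x of shim_b in the frame of seat between -0.007 and 0.007 m and y of shim_b in the frame of seat between -0.008 and 0.008 m and z of shim_b in the frame of seat between 0.015 and 0.056 m and angle between the z axis of shim_b and the z axis of seat, either way round below 0.06 rad and angle between the x axis of shim_b and the x axis of seat, either way round below 0.15 rad) or (height (world z) of shim_b below 0.014 m and horizontal distance between shim_b and seat above 0.1 m)) and ((x of shim_c in the frame of seat between -0.007 and 0.007 m and y of shim_c in the frame of seat between -0.008 and 0.008 m and z of shim_c in the frame of seat between 0.015 and 0.056 m and angle between the z axis of shim_c and the z axis of seat, either way round below 0.06 rad and angle between the x axis of shim_c and the x axis of seat, either way round below 0.15 rad) or (height (world z) of shim_c below 0.014 m and horizontal distance between shim_c and seat above 0.1 m)) and ((x of shim_d in the frame of seat between -0.007 and 0.007 m and y of shim_d in the frame of seat between -0.008 and 0.008 m and z of shim_d in the frame of seat between 0.015 and 0.056 m and angle between the z axis of shim_d and the z axis of seat, either way round below 0.06 rad and angle between the x axis of shim_d and the x axis of seat, either way round below 0.15 rad) or (height (world z) of shim_d below 0.014 m and horizontal distance between shim_d and seat above 0.1 m)) and linear speed of each of shim_a, shim_b, shim_c, shim_d below 0.01 m/s); the robot touches nothing.
It fails at once if a bystander is moved by more than 30 mm (distance of any of loupe, oil_jar, tweezers, screwdriver, beaker, brush, parts_case from where it was at the start of the episode above 0.03 m).
It also fails if it takes over 72 s, if anything falls off the work surface, if the arm or the gripper's body presses on something with over 40 N, if the wrist force passes 120 N, or if a joint passes its speed limit or range.

## Working session

There is one attempt and no reset: what is moved stays moved. The work goes in short steps, Python scripts to look and compute and a tool call to move; the robot and the scene stay as the last step left them, time stands still between calls to the robot, and variables do not carry over. Pictures are saved under pics/ and viewed, and the job is handed in when it is done.

Besides the shell and the picture viewer there is one more tool, called after "Call:" in YAML: its name, and indented under it one key for each argument. move_arm: Moves the arm, as the interface text tells. Its arguments: {"type":"object","properties":{"increments":{"type":"array"},"gripper":{"type":"number"}},"required":["increments"]}

```bash
mkdir -p pics; ls; cat > h.py <<'E'
import numpy as np, cv2
from bench import get_obs, viewer, workorder, ctrl
def shot(n,f):
    p,d=viewer.camera(n); cv2.imwrite('pics/'+f+'.png',p[:,:,::-1]); np.save('pics/'+f+'.npy',d); return p,d
E
python3 - <<'E'
from h import *
print(get_obs()); print(ctrl.grip_point_offset)
for n in('top','side'):
    print(viewer.get_calibration(n)); shot(n,n+'0')
E
```

```text
pics
{'time_s': 0.0, 'q': array([-1.31628650e+00,  1.81560392e-01,  1.60799678e+00,  1.53053229e-05,
        1.35378685e+00, -2.06328944e-01]), 'dq': array([-1.56476710e-04, -1.26035300e-04,  5.08549745e-04, -1.48995318e-03,
        7.40257594e-05, -4.32978506e-04]), 'joint_efforts': array([-1.45718164e-03, -4.44867897e+01, -3.51336050e+01, -4.14921860e-04,
        8.82148684e-03, -5.43585656e-06]), 'eef_pos': array([ 0.25556758, -0.51447601,  0.23037869]), 'eef_rot': array([-6.09517577e-04,  8.49910426e-01, -5.26926466e-01, -6.28784920e-04]), 'wrist_force': array([-0.12773358,  0.38884258, -0.26465751]), 'torque': array([-0.0002594 ,  0.03095284, -0.05002185]), 'opening': 0.9964477355177175}
0.0187
{'intrinsics': array([[550.11246164,   0.        , 317.59549893],
       [  0.        , 550.11246164, 237.95288139],
       [  0.        ,   0.        ,   1.        ]]), 'k1': 0.04542567134876363, 'origin': array([ 0.20412715, -0.01577553,  1.31388709]), 'attitude': array([-0.70238062, -0.06176698,  0.05961669,  0.70660608])}
{'intrinsics': array([[510.24407014,   0.        , 313.84454591],
       [  0.        , 510.24407014, 240.71286012],
       [  0.        ,   0.        ,   1.        ]]), 'k1': -0.0005689311057480451, 'origin': array([-0.08345451,  0.83086846,  0.88412717]), 'attitude': array([-0.23682046, -0.11720602,  0.40965376,  0.87313379])}
```

View pics/top0.png

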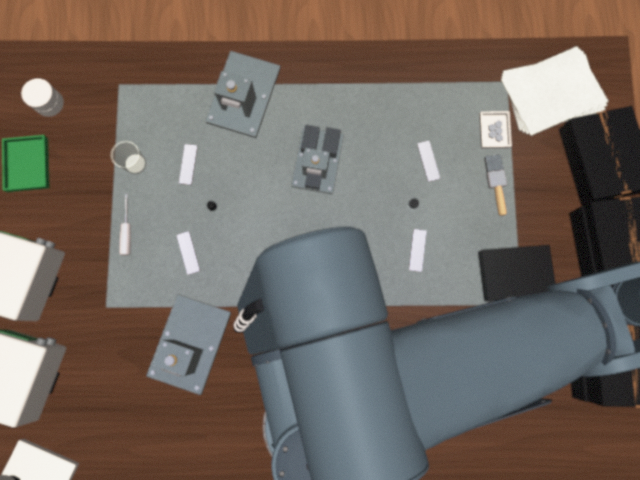

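View pics/side0.png

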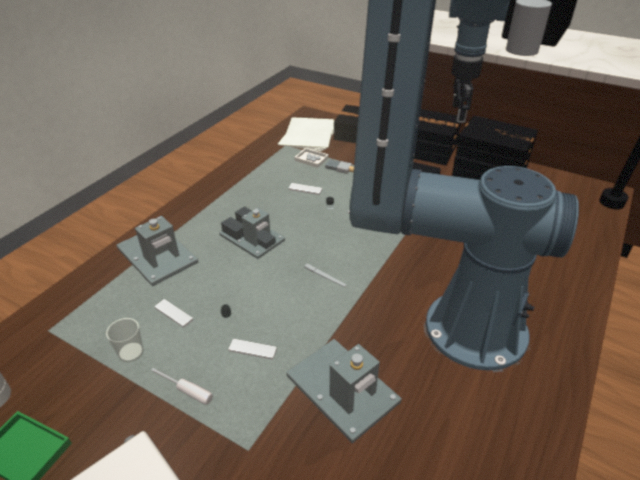

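```bash
cat >> h.py <<'E'
from scipy.spatial.transform import Rotation as R
def rays(n,uv):
    c=viewer.get_calibration(n);K=c['intrinsics'];uv=np.atleast_2d(np.float64(uv))
    s=(uv-K[:2,2])/K[0,0]; u=s.copy()
    for _ in range(20): u=s/(1+c['k1']*(u**2).sum(1,keepdims=True))
    q=c['attitude']; M=R.from_quat([q[1],q[2],q[3],q[0]]).as_matrix()
    d=np.c_[u[:,0],-u[:,1],-np.ones(len(u))]
    return c['origin'],d@M.T
def plane(n,uv,z):
    o,d=rays(n,uv); z=np.broadcast_to(z,len(d)); return o+d*((z-o[2])/d[:,2])[:,None]
def pts(n,uv,dep):
    o,d=rays(n,uv); return o+d*np.asarray(dep)[:,None]
def proj(n,P):
    c=viewer.get_calibration(n);K=c['intrinsics'];q=c['attitude'];M=R.from_quat([q[1],q[2],q[3],q[0]]).as_matrix()
    p=(np.atleast_2d(P)-c['origin'])@M; u=np.c_[p[:,0]/-p[:,2],-p[:,1]/-p[:,2]]
    return u*(1+c['k1']*(u**2).sum(1,keepdims=True))*K[0,0]+K[:2,2]
def crop(f,x0,y0,w,h,s):
    im=cv2.imread('pics/'+f+'.png')[y0:y0+h,x0:x0+w]; cv2.imwrite('pics/'+f+'_c%d_%d.png'%(x0,y0),cv2.resize(im,None,fx=s,fy=s,interpolation=cv2.INTER_CUBIC))
E
python3 - <<'E'
from h import *
crop('top0',270,110,100,100,6); crop('side0',210,190,90,75,8)
for n in ('top','side'):
    im=cv2.imread('pics/%s0.png'%n); d=np.load('pics/%s0.npy'%n)
    hsv=cv2.cvtColor(im,cv2.COLOR_BGR2HSV)
    m=((hsv[...,2]>190)&(hsv[...,1]<40)).astype(np.uint8)
    cs,_=cv2.findContours(m,0,2)
    for c in cs:
        a=cv2.contourArea(c)
        if 150<a<1500:
            r=cv2.minAreaRect(c); b=plane(n,cv2.boxPoints(r),.008)
            e=[np.linalg.norm(b[1]-b[0]),np.linalg.norm(b[2]-b[1])]
            ce=b.mean(0); L=b[1]-b[0] if e[0]>e[1] else b[2]-b[1]
            uv=np.int32(r[0]); P=pts(n,[r[0]],[d[uv[1],uv[0]]])[0]
            print(n,a,np.round(r[0]),np.round(e,4),ce.round(4),'ang',round(np.degrees(np.arctan2(L[1],L[0]))%180,1),P.round(4))
E
```

```text
top 486.0 [188. 252.] [0.0312 0.1012] [0.3977 0.2993 0.008 ] ang 16.8 [0.3977 0.2997 0.0061]
top 476.5 [417. 250.] [0.1006 0.0308] [ 0.4006 -0.2515  0.008 ] ang 171.4 [ 0.4005 -0.2518  0.0067]
top 210.5 [124. 238.] [0.0191 0.0732] [0.4338 0.452  0.008 ] ang 3.0 [0.4307 0.4461 0.0245]
top 208.5 [134. 163.] [0.0415 0.0408] [0.6205 0.4362 0.008 ] ang 89.9 [0.6001 0.414  0.0721]
top 435.0 [187. 164.] [0.0997 0.0307] [0.6186 0.3067 0.008 ] ang 173.3 [0.6192 0.3074 0.0053]
top 428.5 [428. 160.] [0.0307 0.0992] [ 0.6232 -0.2863  0.008 ] ang 13.5 [ 0.6227 -0.2862  0.0087]
top 969.5 [496. 128.] [0.0714 0.0908] [ 0.7033 -0.4544  0.008 ] ang 176.6 [ 0.701  -0.4527  0.0135]
top 621.0 [36. 92.] [0.071  0.0714] [0.8032 0.6859 0.008 ] ang 3.8 [0.7814 0.6605 0.0553]
side 274.5 [193. 389.] [0.0216 0.0764] [0.4384 0.4445 0.008 ] ang 0.9 [0.4278 0.452  0.0248]
side 181.0 [130. 351.] [0.0394 0.0388] [0.618  0.4397 0.008 ] ang 30.2 [0.5947 0.4528 0.0369]
side 455.5 [252. 348.] [0.0307 0.1027] [0.3967 0.3004 0.008 ] ang 16.8 [0.3966 0.3    0.0074]
side 367.5 [173. 312.] [0.0324 0.1072] [0.617  0.3077 0.008 ] ang 173.1 [0.6141 0.3093 0.0102]
side 1218.0 [306. 134.] [0.246  0.2032] [ 0.803  -0.5902  0.008 ] ang 122.3 [ 0.7964 -0.5802  0.011 ]
side 727.0 [445.  28.] [0.6088 0.1497] [ 0.7766 -1.9955  0.008 ] ang 108.0 [ 0.689  -1.7095  0.0901]
```

View pics/top0_c270_110.png

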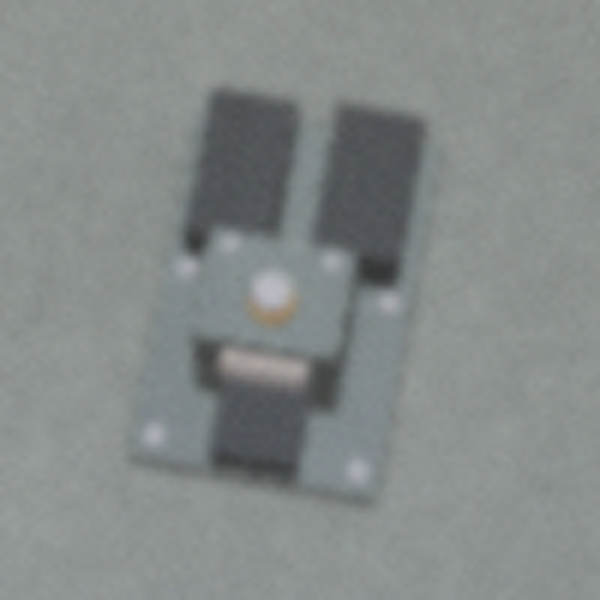

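View pics/side0_c210_190.png

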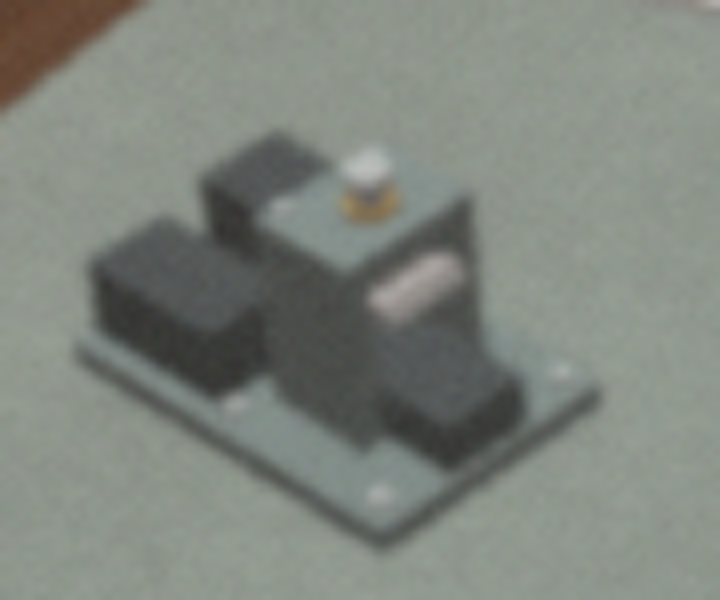

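```bash
python3 - <<'E'
from h import *
im=cv2.imread('pics/top0.png'); d=np.load('pics/top0.npy')
# heights
def box(n,x0,x1,y0,y1):
    d=np.load('pics/%s0.npy'%n); v,u=np.mgrid[y0:y1+1,x0:x1+1]; P=pts(n,np.c_[u.ravel(),v.ravel()],d[v,u].ravel()); return P
for nm,b in dict(bench1=(270,284,120,190),bench2=(345,365,140,190),spareL=(307,317,129,145),spareR=(327,337,131,148),work=(308,318,178,184),baseL=(296,302,170,178),baseR=(328,334,168,182),bridge=(306,326,158,163)).items():
    P=box('top',*b); print(nm,P.mean(0).round(4),np.median(P[:,2]).round(4),P[:,2].std().round(4),len(P))
for nm,b in dict(bench=(225,240,262,275),spareL=(226,236,222,226),spareR=(238,246,209,213),work=(262,270,234,240),base=(251,258,249,252)).items():
    P=box('side',*b); print('side',nm,P.mean(0).round(4),np.median(P[:,2]).round(4),P[:,2].std().round(4),len(P))
g=cv2.cvtColor(im,cv2.COLOR_BGR2GRAY); np.set_printoptions(linewidth=250)
print(g[176:192,290:336])
E
```

```text
bench1 [0.6411 0.087  0.004 ] 0.0003 0.0697 1065
bench2 [ 0.6123 -0.1055  0.0093] 0.0006 0.1059 1071
spareL [ 6.705e-01 -5.000e-04  4.890e-02] 0.0431 0.0929 187
spareR [ 0.6589 -0.0482  0.0627] 0.05 0.1264 198
work [ 0.5653 -0.0023  0.034 ] 0.0346 0.0025 77
baseL [0.5891 0.0322 0.0131] 0.012 0.0071 63
baseR [ 0.5757 -0.0454  0.0496] 0.0124 0.2168 105
bridge [ 0.5977 -0.01    0.0923] 0.0906 0.0059 126
side bench [0.5871 0.1216 0.0087] 0.0008 0.0831 224
side spareL [0.6734 0.01   0.043 ] 0.043 0.0017 55
side spareR [ 0.6766 -0.0449  0.0504] 0.0501 0.0017 45
side work [ 5.665e-01 -4.000e-04  3.370e-02] 0.0337 0.0017 63
side base [0.5565 0.065  0.0396] 0.0128 0.1517 32
[[145 140 136 137 135 133 134 135 131 134 133 133 134 130 127 117 101  90  88  82  84  86  85  88  85  86  84  86  88  87  85  82  76  71  74  87 105 127 130 135 136 135 138 134 136 134]
 [145 140 136 134 132 134 134 135 134 134 131 133 133 131 135 122 104  92  83  84  86  85  83  82  87  83  84  86  82  86  87  84  85  82  81  92 113 129 134 134 135 140 135 137 131 136]
 [148 140 134 133 131 132 135 133 134 136 132 131 13
[... 1866 characters left out ...]
9 117 117 116 104  96  94  93  92  88  82  75  74  73  72  71  70  77  94 123 132 139 138 137 138 139 147 164 172 167 152 139 133 139 144]
 [144 145 146 148 143 143 143 141 137 134 129 129 127 127 124 117 109 109 107 105 103  97  87  88  92  87  85  79  84 103 124 134 136 137 137 137 136 145 156 165 159 148 134 131 137 145]
 [143 143 148 149 149 147 148 147 143 143 140 143 142 140 139 134 131 129 126 123 116 110 108 106 107 102  96  90  97 106 121 129 130 130 133 134 136 139 145 150 151 139 134 130 138 146]
 [141 144 147 147 148 148 145 148 146 147 144 143 148 147 146 146 141 141 137 136 133 131 130 126 123 123 113 112 110 114 118 118 119 123 120 126 128 135 132 134 136 136 134 133 144 148]]
```

```bash
python3 - <<'E'
from h import *
g=cv2.cvtColor(cv2.imread('pics/top0.png'),cv2.COLOR_BGR2GRAY).astype(float)
def cross(v,x0,x1,th,axis=0):
    a=g[v,x0:x1] if axis==0 else g[x0:x1,v]
    for i in range(len(a)-1):
        if (a[i]-th)*(a[i+1]-th)<=0: return x0+i+(th-a[i])/(a[i+1]-a[i])
def fit(P):
    vx,vy,x,y=cv2.fitLine(np.float32(P[:,:2]),cv2.DIST_HUBER,0,.001,.001).ravel(); return np.array([x,y]),np.degrees(np.arctan(vy/vx))
L=np.array([[cross(v,302,309,110),v] for v in range(177,185)]); Rr=np.array([[cross(v,317,324,110),v] for v in range(180,185)])
PL=plane('top',L,.034);PR=plane('top',Rr,.034)
print(fit(PL),fit(PR));print(PL.round(4));print(PR.round(4))
# base edges: print gradient region for left edge rows 150-180 and right rows
np.set_printoptions(linewidth=250)
for v in range(125,186,5): print(v,g[v,288:312].astype(int),'|',g[v,328:346].astype(int))
E
```

```text
(array([0.56667924, 0.01685062], dtype=float32), np.float32(-10.681521)) (array([ 0.56271046, -0.02016586], dtype=float32), np.float32(-8.088726))
[[0.5754 0.0154 0.034 ]
 [0.5729 0.0156 0.034 ]
 [0.5704 0.0161 0.034 ]
 [0.5679 0.0164 0.034 ]
 [0.5654 0.0172 0.034 ]
 [0.563  0.0175 0.034 ]
 [0.5605 0.0179 0.034 ]
 [0.558  0.0186 0.034 ]]
[[ 0.5677 -0.0209  0.034 ]
 [ 0.5652 -0.0203  0.034 ]
 [ 0.5627 -0.0204  0.034 ]
 [ 0.5602 -0.02    0.034 ]
 [ 0.5578 -0.0193  0.034 ]]
125 [142 144 145 147 150 147 148 146 145 146 143 145 144 144 146 142 135 116 104 101 107 110 113 116] | [140 144 141 142 145 144 143 148 146 147 145 144 148 145 144 140 142 144]
130 [144 145 143 144 145 147 145 143 142 144 143 145 143 141 137 125 106  89  87  86  82  86  83  85] | [ 86  85  83  85  83  83  83  87  88  92  91  98 111 129 139 143 146 143]
135 [144 144 146 145 145 141 137 143 139 140 143 144 140 134 122 107  91  84  83  83  84  82  83  89] | [ 83  81  83  87  85  87  86  83  84  84  83  92 113 130 134 133 140 144]
140 [146 146 145 144 146 142 144 141 141 140 143 136 137 125 109  94  85  87  88  84  83  
[... 989 characters left out ...]
3 140 146 144 141 135 136 133 134 133 133 134 124 103  83  72  83 109 139 155 158 159 161] | [123 132 135 134 136 135 138 134 133 137 142 147 146 148 146 144 146 142]
175 [147 143 142 141 140 135 139 135 137 137 135 134 133 134 126 119 112 103  92  85  87  86  85  87] | [134 137 136 136 137 137 136 137 134 145 149 145 150 147 146 144 144 146]
180 [147 147 145 141 137 136 141 150 147 140 134 134 133 131 135 136 127 114  96  87  84  90  82  83] | [133 133 134 135 136 135 135 133 136 143 145 144 148 146 148 145 147 147]
185 [145 146 144 133 130 127 129 132 134 131 133 134 135 132 133 129 113  89  76  71  74  79  81  80] | [142 140 139 138 137 134 129 137 141 144 147 148 148 147 145 148 144 147]
```

```bash
cat > fx.py <<'E'
from h import *
g=cv2.cvtColor(cv2.imread('pics/top0.png'),cv2.COLOR_BGR2GRAY).astype(float)
def cross(v,x0,x1,th,axis=0):
    a=g[v,x0:x1] if axis==0 else g[x0:x1,v]
    for i in range(len(a)-1):
        if (a[i]-th)*(a[i+1]-th)<=0: return x0+i+(th-a[i])/(a[i+1]-a[i])
def fit(P,swap=False):
    vx,vy,x,y=cv2.fitLine(np.float32(P[:,:2]),cv2.DIST_HUBER,0,.001,.001).ravel(); return np.array([x,y]),(np.degrees(np.arctan2(vy,vx))+90)%180-90
def E(rows,x0,x1,th,z,axis=0):
    p=[[cross(v,x0,x1,th,axis),v] for v in rows]; p=np.array([q for q in p if q[0] is not None],float)
    if axis: p=p[:,::-1]
    return fit(plane('top',p,z)),p
E
python3 - <<'E'
from fx import *
print('spareL left',E(range(130,147),298,308,112,.0431))
print('spareR right',E(range(131,151),334,345,108,.0501))
print('block L',E(range(177,185),302,309,110,.034)[0])
print('block R',E(range(180,188),317,324,110,.034)[0])
np.set_printoptions(linewidth=250)
print(g[150:176,300:330].astype(int))
# block top/front edge and base front per column
print(g[180:200,305:322].astype(int).T)
E
```

```text
spareL left ((array([0.67274296, 0.02322832], dtype=float32), np.float32(-11.217636)), array([[303.68421053, 130.        ],
       [303.45      , 131.        ],
       [303.16      , 132.        ],
       [303.05      , 133.        ],
       [302.875     , 134.        ],
       [302.66666667, 135.        ],
       [302.31578947, 136.        ],
       [302.        , 137.        ],
       [302.        , 138.        ],
       [302.        , 139.        ],
       [301.8125    , 140.        ],
       [301.40909091, 141.        ],
       [301.15789474, 142.        ],
       [300.86666667, 143.        ],
       [300.7       , 144.        ],
       [300.61904762, 145.        ],
       [300.36842105, 146.        ]]))
spareR right ((array([ 0.659513  , -0.06452666], dtype=float32), np.float32(-9.550087)), array([[340.16666667, 131.        ],
       [340.28571429, 132.        ],
       [339.94117647, 133.        ],
       [339.81818182, 134.        ],
       [339.76190476, 135.        ],
       [339.64      , 136.        ],
       [339.51851852, 137.        ],
       [339.32      , 138.        
[... 4523 characters left out ...]
26 143 144 146 144 145 144 143 143]
 [ 85  86  84  83  86  82  78  67  73  92 107 123 140 145 144 145 142 144 147 145]
 [ 84  84  87  87  84  84  75  67  72  87 102 123 134 145 145 141 143 145 144 148]
 [ 81  84  85  84  85  83  81  68  71  85  96 113 132 144 146 145 145 148 148 149]
 [ 88  84  87  89  84  85  83  73  70  79  90 112 130 141 144 144 146 147 148 151]
 [ 85  85  85  85  84  82  83  73  77  84  97 110 125 138 145 143 146 148 148 149]
 [ 89  84  86  89  90  94  93  94  94 103 106 114 125 139 144 144 143 146 145 146]
 [ 93  97  99 102 108 115 121 123 123 124 121 118 125 137 142 146 146 144 147 144]
 [116 122 119 123 126 132 134 136 132 134 129 118 123 136 144 143 144 144 148 147]]
```

```bash
python3 - <<'E'
from fx import *
a=np.radians(-10.5); ux=np.array([np.cos(a),np.sin(a)]); n=np.array([-ux[1],ux[0]])
def rep(nm,p,z,view='top'):
    P=plane(view,p,z)[:,:2]; print(nm,'x',(P@ux).round(4),'y',(P@n-.1012).round(4))
# block front top edge 
rep('blk front',[[c,cross(c,183,190,78,1)] for c in range(308,317)],.034)
# base front bottom at z=0, left cols
rep('base bot',[[c,cross(c,187,196,131,1)] for c in range(294,303)],0.)
rep('base bot2',[[c,cross(c,188,199,131,1)] for c in range(308,317)],0.)
for c in range(292,304,2): print(c,g[180:194,c])
# bridge top z=.089: front edge corners; spare back edges
rep('stem',[[315,157.8]],.105)
s=cv2.cvtColor(cv2.imread('pics/side0.png'),cv2.COLOR_BGR2GRAY)
# side points from crop: block top front-right corner etc (crop/8+off)
C=lambda x,y:[210+x/8,190+y/8]
rep('side blk top front corners',[C(455,425),C(522,375)],.034,'side')
rep('side base front corners top',[C(383,537),C(600,388)],.012,'side')
rep('side stem',[C(368,155)],.105,'side')
# bridge corners
T=lambda x,y:[270+x/6,110+y/6]
rep('top base front corners',[T(130,460),T(372,503)],.006)
rep('bridge L front, R front',[T(190,335),T(340,355)],.089)
print(ux,n)
E
```

```text
blk front x [0.5453 0.5446 0.5444 0.5444 0.5447 0.5451 0.5445 0.5457 0.5448] y [ 0.0098  0.0073  0.0048  0.0023 -0.     -0.0024 -0.005  -0.0072 -0.0098]
base bot x [0.5406 0.5408 0.5402 0.5406 0.54   0.54   0.5395 0.5401 0.5402] y [0.0447 0.0423 0.0397 0.0372 0.0346 0.0321 0.0295 0.0271 0.0246]
base bot2 x [0.5398 0.5399 0.5396 0.5398 0.54   0.5399 0.5399 0.5397 0.5396] y [ 0.0095  0.007   0.0045  0.002  -0.0004 -0.0029 -0.0054 -0.008  -0.0105]
292 [137. 139. 138. 131. 134. 130. 120. 128. 142. 146. 148. 147. 146. 145.]
294 [141. 155. 162. 156. 141. 129. 121. 121. 135. 143. 149. 148. 143. 149.]
296 [147. 162. 167. 161. 144. 134. 121. 117. 128. 143. 148. 145. 146. 143.]
298 [134. 138. 139. 136. 135. 133. 126. 115. 120. 137. 143. 146. 147. 145.]
300 [133. 136. 135. 135. 132. 135. 128. 117. 118. 129. 140. 144. 147. 142.]
302 [135. 135. 133. 135. 136. 133. 129. 122. 117. 127. 142. 148. 149. 147.]
stem x [0.5914] y [0.0005]
side blk top front corners x [0.537  0.5385] y [ 0.0183 -0.0144]
side base front corners top x [0.5345 0.5335] y [ 0.0557 -0.045 ]
side stem x [0.5916] y [-0.0031]
top base front corners x [0.5406 0.5402] y [ 0.0503 -0.0502]
bridge L front, R front x [0.5721 0.5744] y [ 0.0284 -0.0298]
[ 0.98325491 -0.18223553] [0.18223553 0.98325491]
```

```bash
cat >> h.py <<'E'
def go(x,y,z,yaw):
    """shift/turn from present measured pose to TCP (x,y,z) with plate-yaw deg"""
    o=get_obs(); p=o['eef_pos']; q=o['eef_rot']; M=R.from_quat([q[1],q[2],q[3],q[0]]).as_matrix()
    th=np.degrees(np.arctan2(M[1,0],M[0,0])); d=M.T@(np.array([x,y,z])-p)
    t=-(yaw-90-th); t=(t+90)%180-90
    print('tx %.4f ty %.4f tz %.4f turn %.2f'%(*d,t),'| tilt',M[:,2].round(4),'pos',p.round(4),'F',o['wrist_force'].round(2),'op',round(o['opening'],3),'t',o['time_s'])
def gp(c,yaw,off=-.038):
    a=np.radians(yaw); return np.array(c)+off*np.array([np.cos(a),np.sin(a)])
E
python3 - <<'E'
from h import *
print(plane('top',[[211,206]],.026),plane('top',[[413,203]],.032),plane('side',[[226,311],[330,200]],.015),plane('side',[[305,264],[346,286]],.006))
c=gp((.4006,-.2515),-8.6); print(c); go(c[0],c[1],.06,-8.6); crop('side0',430,40,80,100,6)
for n,c,y in(('A',(.3975,.2997),16.8),('C',(.6182,.307),-6.7),('D',(.623,-.2863),13.5)): print(n,gp(c,y))
E
```

```text
[[0.50706387 0.2426372  0.026     ]] [[ 0.50987248 -0.24063669  0.032     ]] [[ 0.50641873  0.24924463  0.015     ]
 [ 0.51556281 -0.25613805  0.015     ]] [[0.4381798  0.01295826 0.006     ]
 [0.30996968 0.03114052 0.006     ]]
[ 0.36302726 -0.24581766]
tx -0.1927 ty -0.2157 tz 0.1709 turn 35.00 | tilt [-4.0e-04  1.5e-03 -1.0e+00] pos [ 0.2556 -0.5145  0.2305] F [-1.06  0.41 -0.82] op 1.003 t 0.1
A [0.36112186 0.28871679]
C [0.58045952 0.31143349]
D [ 0.58604994 -0.29517092]
```

View pics/side0_c430_40.png

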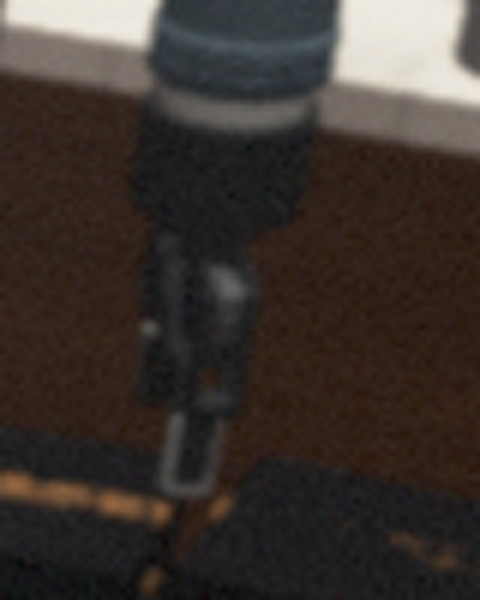

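Call:
move_arm:
  increments:
    - {"tx": -0.05,"ty": -0.06,"tz": 0.02,"turn": 7}
    - {"tx": -0.1,"ty": -0.11,"tz": 0.05,"turn": 14}
    - {"tx": -0.15,"ty": -0.16,"tz": 0.1,"turn": 21}
    - {"tx": -0.193,"ty": -0.2155,"tz": 0.17,"turn": 28}
    - {"tx": -0.193,"ty": -0.2155,"tz": 0.17,"turn": 35}
    - {"tx": -0.193,"ty": -0.2155,"tz": 0.17,"turn": 35}
    - {"tx": -0.193,"ty": -0.2155,"tz": 0.17,"turn": 35}
    - {"tx": -0.193,"ty": -0.2155,"tz": 0.17,"turn": 35}
    - {"tx": -0.193,"ty": -0.2155,"tz": 0.17,"turn": 35}
    - {"tx": -0.193,"ty": -0.2155,"tz": 0.17,"turn": 35}
    - {"tx": -0.193,"ty": -0.2155,"tz": 0.17,"turn": 35}
    - {"tx": -0.193,"ty": -0.2155,"tz": 0.17,"turn": 35}
  gripper: 0.5

```text
time_s: 1.1
eef_pos: [0.3635, -0.2482, 0.0624]
eef_rot: [-0.0, -0.652, 0.758, -0.001]
wrist_force: [0.0, 0.1, -0.3]
opening: 0.497
```

```bash
python3 - <<'E'
from h import *
c=gp((.4006,-.2515),-8.6); go(c[0],c[1],.003,-8.6); shot('side','s1'); x=proj('side',get_obs()['eef_pos'])[0]; print(x); x=x.astype(int); crop('s1',max(0,x[0]-60),max(0,x[1]-60),120,100,6)
shot('top','t1')
E
ls pics
```

```text
tx -0.0024 ty 0.0010 tz 0.0594 turn -0.03 | tilt [ 0.0015 -0.0022 -1.    ] pos [ 0.3635 -0.2482  0.0624] F [ 0.04  0.12 -0.32] op 0.497 t 1.1
[376.71466168 202.97221402]
s1.npy
s1.png
s1_c316_142.png
side0.npy
side0.png
side0_c210_190.png
side0_c430_40.png
t1.npy
t1.png
top0.npy
top0.png
top0_c270_110.png
```

View pics/s1.png

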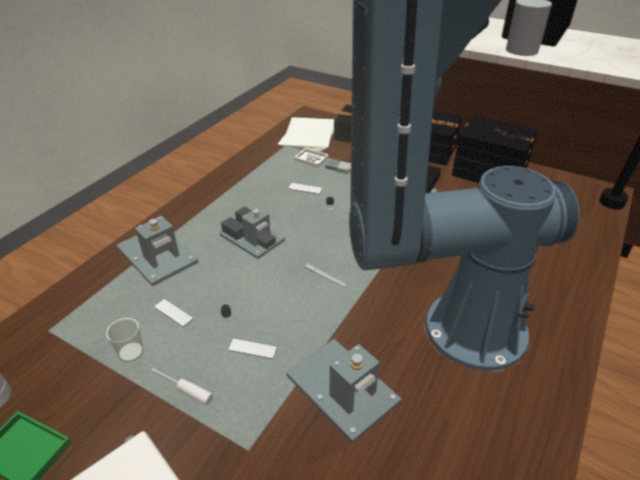

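View pics/t1.png

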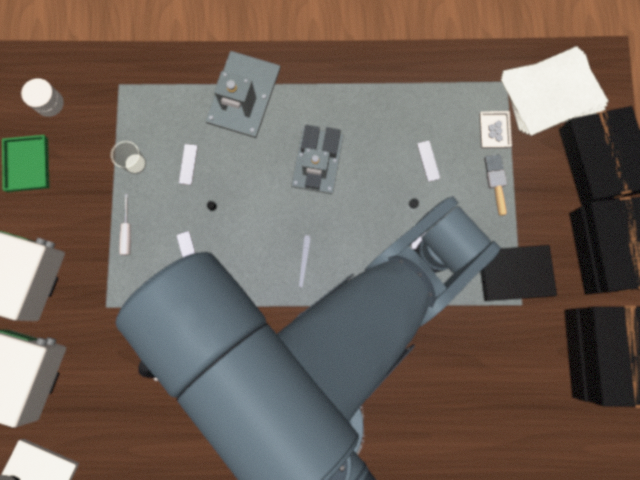

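Call:
move_arm:
  increments:
    - {"tx": -0.0024,"ty": 0.001,"tz": 0.02}
    - {"tx": -0.0024,"ty": 0.001,"tz": 0.045}
    - {"tx": -0.0024,"ty": 0.001,"tz": 0.054}
    - {"tx": -0.0024,"ty": 0.001,"tz": 0.057}
    - {"tx": -0.0024,"ty": 0.001,"tz": 0.058}
    - {"tx": -0.0024,"ty": 0.001,"tz": 0.058}
    - {"tx": -0.0024,"ty": 0.001,"tz": 0.058}

```text
validation failed for argument at $.in...
```

Call:
move_arm:
  increments:
    - {"tx": -0.0024,"ty": 0.001,"tz": 0.02,"turn": 0}
    - {"tx": -0.0024,"ty": 0.001,"tz": 0.045,"turn": 0}
    - {"tx": -0.0024,"ty": 0.001,"tz": 0.054,"turn": 0}
    - {"tx": -0.0024,"ty": 0.001,"tz": 0.057,"turn": 0}
    - {"tx": -0.0024,"ty": 0.001,"tz": 0.058,"turn": 0}
    - {"tx": -0.0024,"ty": 0.001,"tz": 0.058,"turn": 0}
    - {"tx": -0.0024,"ty": 0.001,"tz": 0.058,"turn": 0}

```text
time_s: 1.78
eef_pos: [0.3629, -0.2447, 0.0043]
eef_rot: [-0.0, -0.652, 0.758, -0.001]
wrist_force: [-0.8, -0.5, -0.3]
opening: 0.498
```

Call:
move_arm:
  increments:
    - {"tx": 0,"ty": 0,"tz": 0.0015,"turn": 0}
    - {"tx": 0,"ty": 0,"tz": 0.003,"turn": 0}
    - {"tx": 0,"ty": 0,"tz": 0.003,"turn": 0}

```text
time_s: 2.03
eef_pos: [0.3624, -0.2439, 0.0005]
eef_rot: [-0.0, -0.652, 0.758, -0.0]
wrist_force: [0.1, -0.2, 0.6]
opening: 0.498
```

Call:
move_arm:
  increments:
    - {"tx": 0,"ty": 0,"tz": 0,"turn": 0}
    - {"tx": 0,"ty": 0,"tz": 0,"turn": 0}
    - {"tx": 0,"ty": 0,"tz": 0,"turn": 0}
    - {"tx": 0,"ty": 0,"tz": 0,"turn": 0}
    - {"tx": 0,"ty": 0,"tz": 0,"turn": 0}
    - {"tx": 0,"ty": 0,"tz": 0,"turn": 0}
  gripper: 0

```text
time_s: 2.53
eef_pos: [0.3625, -0.244, 0.0007]
eef_rot: [0.0, -0.652, 0.758, -0.0]
wrist_force: [-0.2, 1.4, 5.3]
opening: 0.332
```

Call:
move_arm:
  increments:
    - {"tx": 0,"ty": 0,"tz": -0.01,"turn": 0}
    - {"tx": 0,"ty": 0,"tz": -0.03,"turn": 0}
    - {"tx": 0,"ty": 0,"tz": -0.06,"turn": 0}
    - {"tx": 0,"ty": 0,"tz": -0.07,"turn": 0}
    - {"tx": 0,"ty": 0,"tz": -0.07,"turn": 0}
    - {"tx": 0,"ty": 0,"tz": -0.07,"turn": 0}

```text
time_s: 3.03
eef_pos: [0.3625, -0.244, 0.0706]
eef_rot: [-0.0, -0.652, 0.758, -0.001]
wrist_force: [-0.2, 0.7, -0.6]
opening: 0.328
```

```bash
python3 - <<'E'
from h import *
go(.4817,.0137,.07,-10.5)
E
```

```text
tx -0.2727 ty -0.0793 tz 0.0004 turn 1.90 | tilt [ 0.001  -0.0012 -1.    ] pos [ 0.3625 -0.244   0.0706] F [-0.23  0.75 -0.61] op 0.328 t 3.0333
```

Call:
move_arm:
  increments:
    - {"tx": -0.03,"ty": -0.009,"tz": 0,"turn": 0}
    - {"tx": -0.068,"ty": -0.02,"tz": 0,"turn": 1}
    - {"tx": -0.106,"ty": -0.031,"tz": 0,"turn": 1.9}
    - {"tx": -0.144,"ty": -0.042,"tz": 0,"turn": 1.9}
    - {"tx": -0.182,"ty": -0.053,"tz": 0,"turn": 1.9}
    - {"tx": -0.22,"ty": -0.064,"tz": 0,"turn": 1.9}
    - {"tx": -0.25,"ty": -0.073,"tz": 0,"turn": 1.9}
    - {"tx": -0.267,"ty": -0.078,"tz": 0,"turn": 1.9}
    - {"tx": -0.2727,"ty": -0.0793,"tz": 0,"turn": 1.9}
    - {"tx": -0.2727,"ty": -0.0793,"tz": 0,"turn": 1.9}
    - {"tx": -0.2727,"ty": -0.0793,"tz": 0,"turn": 1.9}
    - {"tx": -0.2727,"ty": -0.0793,"tz": 0,"turn": 1.9}

```text
time_s: 4.03
eef_pos: [0.4805, 0.013, 0.0695]
eef_rot: [-0.001, -0.639, 0.769, 0.001]
wrist_force: [0.6, -0.4, 0.1]
opening: 0.325
```

```bash
python3 - <<'E'
from h import *
go(.4817,.0137,.0377,-10.5); shot('side','s2'); shot('top','t2'); crop('s2',210,180,100,80,8); crop('t2',270,110,100,100,6)
E
```

```text
tx -0.0009 ty -0.0011 tz 0.0318 turn -0.06 | tilt [-0.0017  0.     -1.    ] pos [0.4805 0.013  0.0695] F [ 0.58 -0.37  0.13] op 0.325 t 4.0333
```

View pics/s2_c210_180.png

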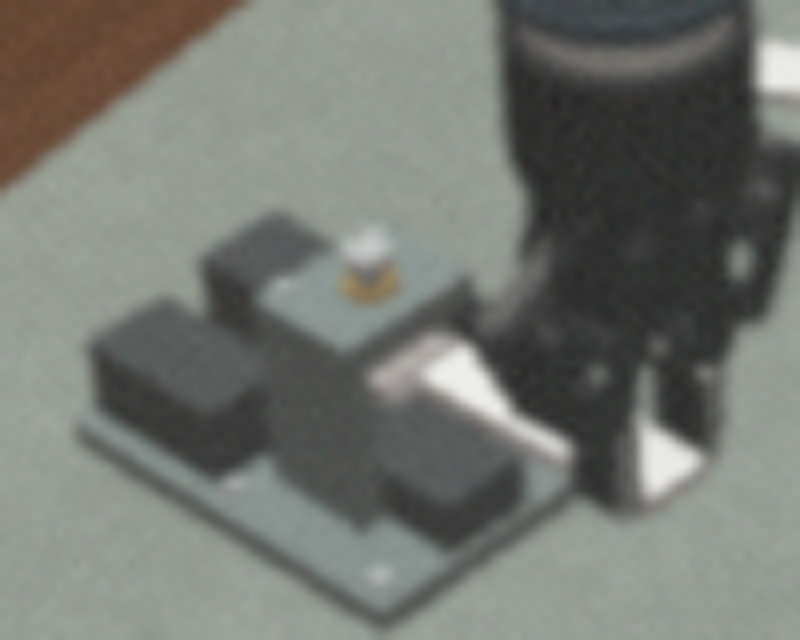

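View pics/t2_c270_110.png

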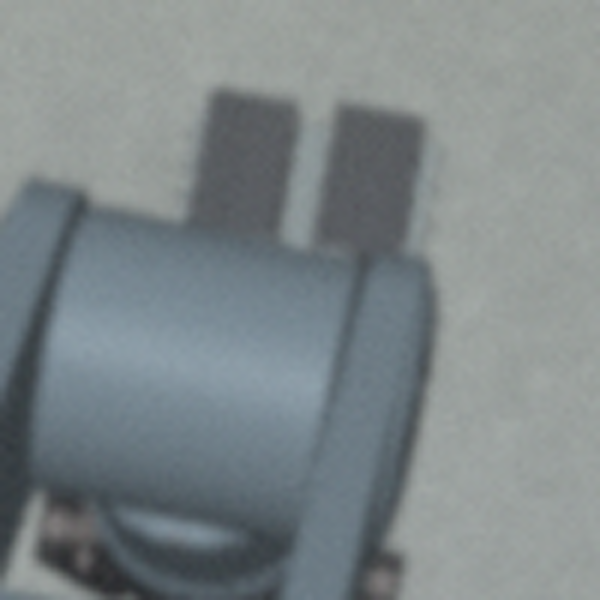

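Call:
move_arm:
  increments:
    - {"tx": -0.001,"ty": -0.001,"tz": 0.01,"turn": 0}
    - {"tx": -0.001,"ty": -0.001,"tz": 0.025,"turn": 0}
    - {"tx": -0.001,"ty": -0.001,"tz": 0.031,"turn": 0}
    - {"tx": -0.001,"ty": -0.001,"tz": 0.032,"turn": 0}
    - {"tx": -0.001,"ty": -0.001,"tz": 0.032,"turn": 0}
    - {"tx": -0.001,"ty": -0.001,"tz": 0.032,"turn": 0}

```text
time_s: 4.63
eef_pos: [0.4828, 0.0146, 0.0384]
eef_rot: [0.0, -0.639, 0.769, -0.0]
wrist_force: [0.3, 0.6, -0.2]
opening: 0.328
```

Call:
move_arm:
  increments:
    - {"tx": 0,"ty": 0,"tz": 0.001,"turn": 0}
    - {"tx": 0,"ty": 0,"tz": 0.002,"turn": 0}
    - {"tx": 0,"ty": 0,"tz": 0.002,"turn": 0}

```text
time_s: 4.88
eef_pos: [0.4828, 0.0148, 0.0365]
eef_rot: [0.0, -0.639, 0.769, -0.0]
wrist_force: [-0.2, -0.9, -1.3]
opening: 0.329
```

Call:
move_arm:
  increments:
    - {"tx": 0,"ty": 0,"tz": 0.0005,"turn": 0}
    - {"tx": 0,"ty": 0,"tz": 0.001,"turn": 0}
    - {"tx": 0,"ty": 0,"tz": 0.001,"turn": 0}

```text
time_s: 5.13
eef_pos: [0.4826, 0.0148, 0.0353]
eef_rot: [0.0, -0.639, 0.769, -0.0]
wrist_force: [-0.4, 0.2, -1.7]
opening: 0.326
```

Call:
move_arm:
  increments:
    - {"tx": 0,"ty": 0,"tz": 0.001,"turn": 0}
    - {"tx": 0,"ty": 0,"tz": 0.001,"turn": 0}
    - {"tx": 0,"ty": 0,"tz": 0.001,"turn": 0}

```text
time_s: 5.38
eef_pos: [0.4827, 0.0148, 0.0343]
eef_rot: [0.0, -0.639, 0.769, -0.0]
wrist_force: [-0.5, -0.1, 0.2]
opening: 0.327
```

Call:
move_arm:
  increments:
    - {"tx": 0,"ty": 0,"tz": 0.001,"turn": 0}
    - {"tx": 0,"ty": 0,"tz": 0.001,"turn": 0}
    - {"tx": 0,"ty": 0,"tz": 0.001,"turn": 0}

```text
time_s: 5.63
eef_pos: [0.4829, 0.0147, 0.0335]
eef_rot: [0.0, -0.639, 0.769, -0.0]
wrist_force: [-0.6, 0.1, 1.4]
opening: 0.325
```

Call:
move_arm:
  increments:
    - {"tx": 0.001,"ty": -0.005,"tz": 0,"turn": 0}
    - {"tx": 0.001,"ty": -0.01,"tz": 0,"turn": 0}
    - {"tx": 0.001,"ty": -0.015,"tz": 0,"turn": 0}
    - {"tx": 0.001,"ty": -0.02,"tz": 0,"turn": 0}
    - {"tx": 0.001,"ty": -0.025,"tz": 0,"turn": 0}
    - {"tx": 0.001,"ty": -0.03,"tz": 0,"turn": 0}
    - {"tx": 0.001,"ty": -0.035,"tz": 0,"turn": 0}
    - {"tx": 0.001,"ty": -0.038,"tz": 0,"turn": 0}
    - {"tx": 0.001,"ty": -0.038,"tz": 0,"turn": 0}

```text
time_s: 6.38
eef_pos: [0.5215, 0.0064, 0.0339]
eef_rot: [0.001, -0.639, 0.769, -0.001]
wrist_force: [0.1, -1.1, 4.9]
opening: 0.326
```

```bash
python3 - <<'E'
from h import *
go(.5641-.0388*.98325,-.0016+.0388*.18224,.0335,-10.5)
E
```

```text
tx 0.0001 ty -0.0045 tz 0.0004 turn -0.00 | tilt [ 2.1e-03 -4.0e-04 -1.0e+00] pos [0.5215 0.0064 0.0339] F [ 0.14 -1.07  4.95] op 0.326 t 6.3833
```

Call:
move_arm:
  increments:
    - {"tx": 0,"ty": -0.001,"tz": -0.0003,"turn": 0}
    - {"tx": 0,"ty": -0.002,"tz": -0.0003,"turn": 0}
    - {"tx": 0,"ty": -0.003,"tz": -0.0003,"turn": 0}
    - {"tx": 0,"ty": -0.003,"tz": -0.0003,"turn": 0}

```text
time_s: 6.72
eef_pos: [0.5237, 0.0061, 0.034]
eef_rot: [0.0, -0.639, 0.769, -0.0]
wrist_force: [-1.4, -0.1, 5.1]
opening: 0.327
```

Call:
move_arm:
  increments:
    - {"tx": 0,"ty": -0.001,"tz": 0,"turn": 0}
    - {"tx": 0,"ty": -0.002,"tz": 0,"turn": 0}
    - {"tx": 0,"ty": -0.002,"tz": 0,"turn": 0}

```text
time_s: 6.97
eef_pos: [0.5257, 0.0058, 0.0341]
eef_rot: [0.0, -0.639, 0.769, -0.0]
wrist_force: [-1.1, -0.5, 5.6]
opening: 0.326
```

Call:
move_arm:
  increments:
    - {"tx": 0,"ty": -0.001,"tz": 0,"turn": 0}
    - {"tx": 0,"ty": -0.002,"tz": 0,"turn": 0}
    - {"tx": 0,"ty": -0.002,"tz": 0,"turn": 0}

```text
time_s: 7.22
eef_pos: [0.5262, 0.0057, 0.0338]
eef_rot: [-0.001, -0.64, 0.769, 0.001]
wrist_force: [-5.4, 1.3, 10.0]
opening: 0.323
```

Call:
move_arm:
  increments:
    - {"tx": 0,"ty": 0,"tz": 0,"turn": 0}
    - {"tx": 0,"ty": 0,"tz": 0,"turn": 0}
    - {"tx": 0,"ty": 0,"tz": 0,"turn": 0}
    - {"tx": 0,"ty": 0,"tz": -0.01,"turn": 0}
    - {"tx": 0,"ty": 0,"tz": -0.03,"turn": 0}
    - {"tx": 0,"ty": 0,"tz": -0.045,"turn": 0}
    - {"tx": 0,"ty": 0,"tz": -0.045,"turn": 0}
  gripper: 0.5

```text
time_s: 7.8
eef_pos: [0.5292, 0.0051, 0.0821]
eef_rot: [0.002, -0.64, 0.769, -0.002]
wrist_force: [0.7, 0.4, -0.1]
opening: 0.494
```

```bash
python3 - <<'E'
from h import *
c=gp((.3975,.2997),16.8); go(c[0],c[1],.07,16.8); shot('side','s3'); crop('s3',210,180,100,80,8)
E
```

```text
tx -0.2482 ty 0.2170 tz 0.0108 turn -27.29 | tilt [ 0.0057 -0.0012 -1.    ] pos [0.5292 0.0051 0.0821] F [ 0.71  0.44 -0.11] op 0.494 t 7.8
```

View pics/s3_c210_180.png

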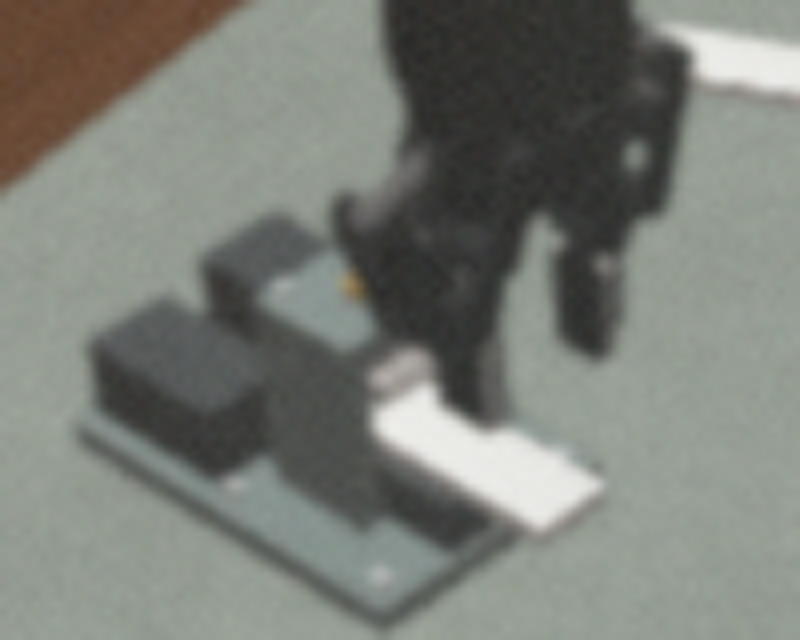

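Call:
move_arm:
  increments:
    - {"tx": -0.02,"ty": 0.03,"tz": 0,"turn": -3}
    - {"tx": -0.05,"ty": 0.055,"tz": 0,"turn": -9}
    - {"tx": -0.08,"ty": 0.08,"tz": 0,"turn": -15}
    - {"tx": -0.11,"ty": 0.105,"tz": 0,"turn": -21}
    - {"tx": -0.14,"ty": 0.13,"tz": 0,"turn": -27.3}
    - {"tx": -0.17,"ty": 0.155,"tz": 0,"turn": -27.3}
    - {"tx": -0.2,"ty": 0.18,"tz": 0.003,"turn": -27.3}
    - {"tx": -0.23,"ty": 0.205,"tz": 0.006,"turn": -27.3}
    - {"tx": -0.248,"ty": 0.217,"tz": 0.01,"turn": -27.3}
    - {"tx": -0.248,"ty": 0.217,"tz": 0.01,"turn": -27.3}
    - {"tx": -0.248,"ty": 0.217,"tz": 0.01,"turn": -27.3}
    - {"tx": -0.248,"ty": 0.217,"tz": 0.01,"turn": -27.3}

```text
time_s: 8.85
eef_pos: [0.3583, 0.2885, 0.0681]
eef_rot: [0.0, 0.803, -0.596, -0.0]
wrist_force: [-0.0, -0.7, 0.4]
opening: 0.5
```

```bash
python3 - <<'E'
from h import *
c=gp((.3975,.2997),16.8); go(c[0],c[1],.0025,16.8); shot('side','s4'); crop('s4',190,290,120,100,6)
E
```

```text
tx 0.0006 ty -0.0028 tz 0.0656 turn 0.03 | tilt [-7.e-04 -7.e-04 -1.e+00] pos [0.3583 0.2885 0.0681] F [-0.02 -0.69  0.43] op 0.5 t 8.85
```

View pics/s4_c190_290.png

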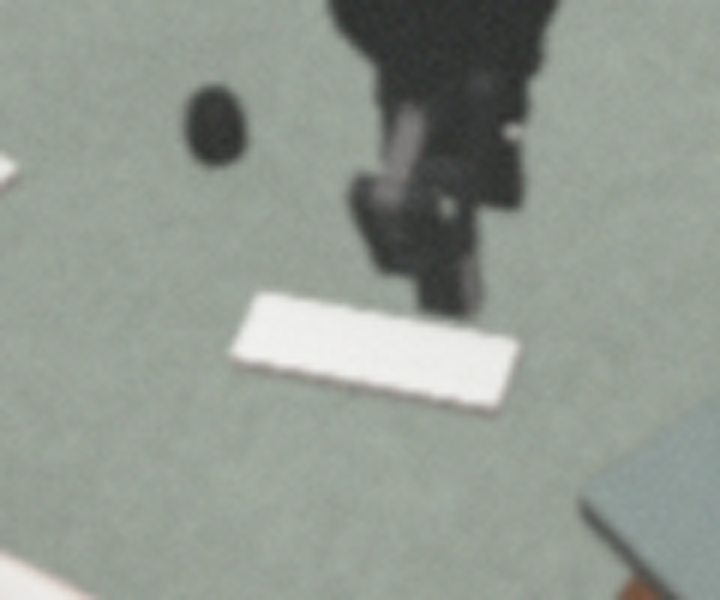

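Call:
move_arm:
  increments:
    - {"tx": 0.0005,"ty": -0.003,"tz": 0.025,"turn": 0}
    - {"tx": 0.0005,"ty": -0.003,"tz": 0.05,"turn": 0}
    - {"tx": 0.0005,"ty": -0.003,"tz": 0.06,"turn": 0}
    - {"tx": 0.0005,"ty": -0.003,"tz": 0.064,"turn": 0}
    - {"tx": 0.0005,"ty": -0.003,"tz": 0.065,"turn": 0}
    - {"tx": 0.0005,"ty": -0.003,"tz": 0.065,"turn": 0}
    - {"tx": 0.0005,"ty": -0.003,"tz": 0.065,"turn": 0}

```text
time_s: 9.48
eef_pos: [0.3625, 0.2895, 0.0046]
eef_rot: [-0.001, 0.803, -0.596, 0.0]
wrist_force: [-0.4, -0.1, -0.7]
opening: 0.501
```

Lower 1.5 mm more, then close.

Call:
move_arm:
  increments:
    - {"tx": 0,"ty": 0,"tz": 0.0013,"turn": 0}
    - {"tx": 0,"ty": 0,"tz": 0.0013,"turn": 0}
    - {"tx": 0,"ty": 0,"tz": 0.0013,"turn": 0}

```text
time_s: 9.73
eef_pos: [0.3619, 0.2896, 0.0028]
eef_rot: [-0.0, 0.803, -0.596, 0.0]
wrist_force: [0.2, 0.2, 0.1]
opening: 0.499
```

Call:
move_arm:
  increments:
    - {"tx": 0,"ty": 0,"tz": 0,"turn": 0}
    - {"tx": 0,"ty": 0,"tz": 0,"turn": 0}
    - {"tx": 0,"ty": 0,"tz": 0,"turn": 0}
    - {"tx": 0,"ty": 0,"tz": 0,"turn": 0}
    - {"tx": 0,"ty": 0,"tz": 0,"turn": 0}
    - {"tx": 0,"ty": 0,"tz": 0,"turn": 0}
  gripper: 0

```text
time_s: 10.23
eef_pos: [0.3619, 0.2896, 0.0029]
eef_rot: [-0.0, 0.803, -0.596, 0.0]
wrist_force: [-0.9, -0.0, 5.6]
opening: 0.325
```

Call:
move_arm:
  increments:
    - {"tx": 0,"ty": 0,"tz": -0.01,"turn": 0}
    - {"tx": 0,"ty": 0,"tz": -0.03,"turn": 0}
    - {"tx": 0,"ty": 0,"tz": -0.06,"turn": 0}
    - {"tx": 0,"ty": 0,"tz": -0.08,"turn": 0}
    - {"tx": 0,"ty": 0,"tz": -0.08,"turn": 0}
    - {"tx": 0,"ty": 0,"tz": -0.08,"turn": 0}

```text
time_s: 10.73
eef_pos: [0.3625, 0.2899, 0.0838]
eef_rot: [-0.001, 0.803, -0.596, 0.001]
wrist_force: [-0.4, 0.5, -1.2]
opening: 0.323
```

```bash
python3 - <<'E'
from h import *
go(.4835,.0133,.08,-10.5)
E
```

```text
tx 0.2997 ty -0.0358 tz 0.0038 turn 27.31 | tilt [ 0.0031  0.0014 -1.    ] pos [0.3625 0.2899 0.0838] F [-0.4   0.55 -1.23] op 0.323 t 10.7333
```

Call:
move_arm:
  increments:
    - {"tx": 0.03,"ty": -0.004,"tz": 0,"turn": 5}
    - {"tx": 0.068,"ty": -0.008,"tz": 0,"turn": 11}
    - {"tx": 0.106,"ty": -0.012,"tz": 0,"turn": 17}
    - {"tx": 0.144,"ty": -0.017,"tz": 0,"turn": 23}
    - {"tx": 0.182,"ty": -0.022,"tz": 0,"turn": 27.3}
    - {"tx": 0.22,"ty": -0.026,"tz": 0,"turn": 27.3}
    - {"tx": 0.258,"ty": -0.031,"tz": 0,"turn": 27.3}
    - {"tx": 0.285,"ty": -0.034,"tz": 0,"turn": 27.3}
    - {"tx": 0.295,"ty": -0.0355,"tz": 0.003,"turn": 27.3}
    - {"tx": 0.2997,"ty": -0.0358,"tz": 0.003,"turn": 27.3}
    - {"tx": 0.2997,"ty": -0.0358,"tz": 0.003,"turn": 27.3}
    - {"tx": 0.2997,"ty": -0.0358,"tz": 0.003,"turn": 27.3}
    - {"tx": 0.2997,"ty": -0.0358,"tz": 0.003,"turn": 27.3}

```text
time_s: 11.82
eef_pos: [0.4813, 0.0143, 0.0788]
eef_rot: [-0.0, -0.64, 0.768, 0.001]
wrist_force: [0.2, 0.2, -1.6]
opening: 0.319
```

```bash
python3 - <<'E'
from h import *
go(.4835,.0133,.048,-10.5); shot('side','s5'); crop('s5',210,180,100,80,8)
E
```

```text
tx 0.0006 ty -0.0024 tz 0.0308 turn 0.10 | tilt [-1.6e-03  6.0e-04 -1.0e+00] pos [0.4813 0.0143 0.0788] F [ 0.17  0.15 -1.61] op 0.319 t 11.8167
```

View pics/s5_c210_180.png

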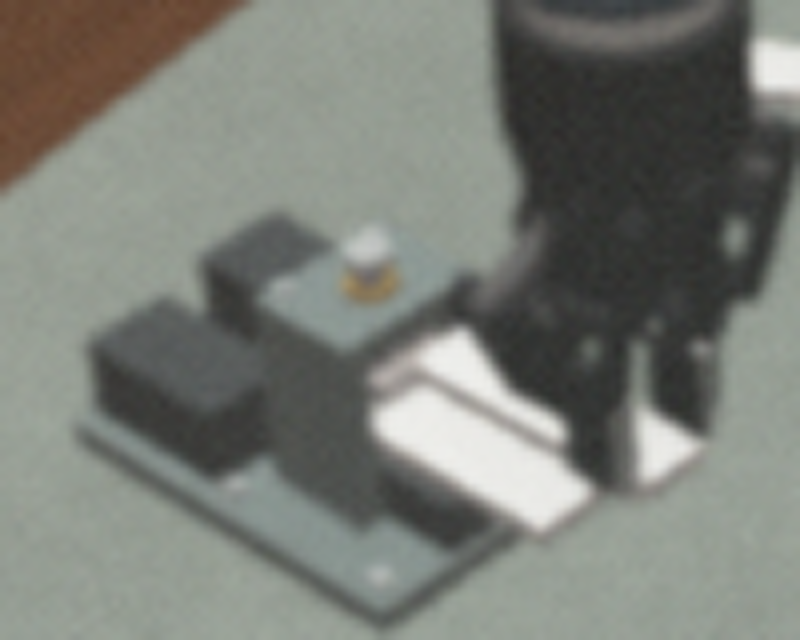

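Call:
move_arm:
  increments:
    - {"tx": 0.0006,"ty": -0.002,"tz": 0.01,"turn": 0}
    - {"tx": 0.0006,"ty": -0.002,"tz": 0.022,"turn": 0}
    - {"tx": 0.0006,"ty": -0.002,"tz": 0.029,"turn": 0}
    - {"tx": 0.0006,"ty": -0.002,"tz": 0.031,"turn": 0}
    - {"tx": 0.0006,"ty": -0.002,"tz": 0.032,"turn": 0}
    - {"tx": 0.0006,"ty": -0.002,"tz": 0.032,"turn": 0}

```text
time_s: 12.37
eef_pos: [0.4841, 0.012, 0.0471]
eef_rot: [-0.0, -0.64, 0.769, 0.0]
wrist_force: [-0.6, -0.1, -0.9]
opening: 0.324
```

Call:
move_arm:
  increments:
    - {"tx": 0,"ty": 0,"tz": 0.001,"turn": 0}
    - {"tx": 0,"ty": 0,"tz": 0.0015,"turn": 0}
    - {"tx": 0,"ty": 0,"tz": 0.0015,"turn": 0}

```text
time_s: 12.62
eef_pos: [0.4845, 0.0118, 0.0461]
eef_rot: [0.0, -0.639, 0.769, -0.0]
wrist_force: [-0.4, 0.6, 0.0]
opening: 0.326
```

Call:
move_arm:
  increments:
    - {"tx": 0,"ty": 0,"tz": 0.001,"turn": 0}
    - {"tx": 0,"ty": 0,"tz": 0.001,"turn": 0}
    - {"tx": 0,"ty": 0,"tz": 0.001,"turn": 0}

```text
time_s: 12.87
eef_pos: [0.4844, 0.0118, 0.0449]
eef_rot: [0.0, -0.639, 0.769, -0.0]
wrist_force: [-0.3, 0.3, -0.2]
opening: 0.324
```

Call:
move_arm:
  increments:
    - {"tx": -0.0012,"ty": 0,"tz": 0.0005,"turn": 0}
    - {"tx": -0.0012,"ty": 0,"tz": 0.0008,"turn": 0}
    - {"tx": -0.0012,"ty": 0,"tz": 0.0008,"turn": 0}

```text
time_s: 13.12
eef_pos: [0.4847, 0.0131, 0.0441]
eef_rot: [0.0, -0.639, 0.769, -0.0]
wrist_force: [-0.5, 0.6, 0.6]
opening: 0.322
```

Call:
move_arm:
  increments:
    - {"tx": 0,"ty": -0.005,"tz": 0.0003,"turn": 0}
    - {"tx": 0,"ty": -0.01,"tz": 0.0003,"turn": 0}
    - {"tx": 0,"ty": -0.015,"tz": 0.0003,"turn": 0}
    - {"tx": 0,"ty": -0.02,"tz": 0.0003,"turn": 0}
    - {"tx": 0,"ty": -0.025,"tz": 0.0003,"turn": 0}
    - {"tx": 0,"ty": -0.03,"tz": 0.0003,"turn": 0}
    - {"tx": 0,"ty": -0.035,"tz": 0.0003,"turn": 0}
    - {"tx": 0,"ty": -0.039,"tz": 0.0003,"turn": 0}
    - {"tx": 0,"ty": -0.039,"tz": 0.0003,"turn": 0}

```text
time_s: 13.87
eef_pos: [0.5243, 0.0055, 0.0442]
eef_rot: [0.001, -0.639, 0.769, -0.001]
wrist_force: [0.4, 0.4, 3.8]
opening: 0.323
```

Call:
move_arm:
  increments:
    - {"tx": 0,"ty": -0.001,"tz": 0,"turn": 0}
    - {"tx": 0,"ty": -0.002,"tz": 0,"turn": 0}
    - {"tx": 0,"ty": -0.003,"tz": 0,"turn": 0}
    - {"tx": 0,"ty": -0.003,"tz": 0,"turn": 0}

```text
time_s: 14.2
eef_pos: [0.5261, 0.0053, 0.0441]
eef_rot: [0.0, -0.639, 0.769, -0.0]
wrist_force: [-0.1, -0.5, 6.0]
opening: 0.323
```

Call:
move_arm:
  increments:
    - {"tx": 0,"ty": -0.001,"tz": 0,"turn": 0}
    - {"tx": 0,"ty": -0.002,"tz": 0,"turn": 0}
    - {"tx": 0,"ty": -0.002,"tz": 0,"turn": 0}

```text
time_s: 14.45
eef_pos: [0.527, 0.0052, 0.0439]
eef_rot: [-0.001, -0.639, 0.769, 0.001]
wrist_force: [-4.1, 0.2, 8.7]
opening: 0.324
```

Call:
move_arm:
  increments:
    - {"tx": 0,"ty": -0.0007,"tz": 0,"turn": 0}
    - {"tx": 0,"ty": -0.0015,"tz": 0,"turn": 0}
    - {"tx": 0,"ty": -0.0015,"tz": 0,"turn": 0}

```text
time_s: 14.7
eef_pos: [0.5271, 0.0053, 0.0437]
eef_rot: [-0.002, -0.64, 0.769, 0.002]
wrist_force: [-8.9, 1.4, 13.3]
opening: 0.321
```

Call:
move_arm:
  increments:
    - {"tx": 0,"ty": 0,"tz": 0,"turn": 0}
    - {"tx": 0,"ty": 0,"tz": 0,"turn": 0}
    - {"tx": 0,"ty": 0,"tz": 0,"turn": 0}
    - {"tx": 0,"ty": 0,"tz": -0.01,"turn": 0}
    - {"tx": 0,"ty": 0,"tz": -0.03,"turn": 0}
    - {"tx": 0,"ty": 0.005,"tz": -0.045,"turn": 0}
    - {"tx": 0,"ty": 0.01,"tz": -0.045,"turn": 0}
  gripper: 0.5

```text
time_s: 15.28
eef_pos: [0.5219, 0.0061, 0.0922]
eef_rot: [0.002, -0.639, 0.769, -0.002]
wrist_force: [0.5, 0.1, -0.0]
opening: 0.5
```

```bash
python3 - <<'E'
from h import *
c=gp((.6182,.307),-6.7); go(c[0],c[1],.07,-6.7); shot('side','s6'); crop('s6',210,180,100,80,8)
E
```

```text
tx -0.3109 ty -0.0019 tz 0.0221 turn -3.79 | tilt [ 0.0058 -0.0012 -1.    ] pos [0.5219 0.0061 0.0922] F [ 0.54  0.11 -0.  ] op 0.5 t 15.2833
```

View pics/s6_c210_180.png

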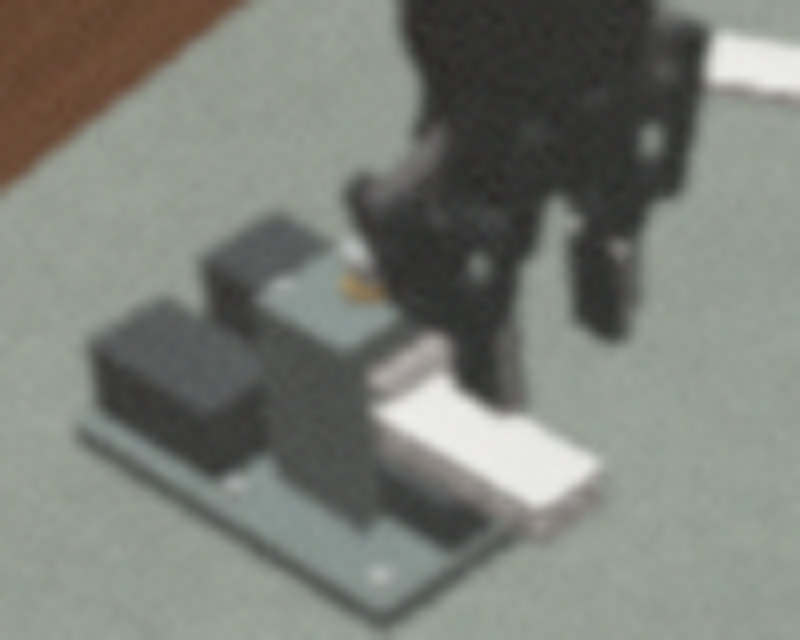

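Call:
move_arm:
  increments:
    - {"tx": -0.02,"ty": 0.006,"tz": 0,"turn": 0}
    - {"tx": -0.058,"ty": 0.008,"tz": 0,"turn": 0}
    - {"tx": -0.096,"ty": 0.008,"tz": 0,"turn": 0}
    - {"tx": -0.134,"ty": 0.005,"tz": 0,"turn": -2}
    - {"tx": -0.172,"ty": 0.002,"tz": 0,"turn": -3.8}
    - {"tx": -0.21,"ty": 0,"tz": 0,"turn": -3.8}
    - {"tx": -0.248,"ty": 0,"tz": 0.005,"turn": -3.8}
    - {"tx": -0.283,"ty": -0.002,"tz": 0.015,"turn": -3.8}
    - {"tx": -0.305,"ty": -0.002,"tz": 0.02,"turn": -3.8}
    - {"tx": -0.311,"ty": -0.002,"tz": 0.022,"turn": -3.8}
    - {"tx": -0.311,"ty": -0.002,"tz": 0.022,"turn": -3.8}
    - {"tx": -0.311,"ty": -0.002,"tz": 0.022,"turn": -3.8}
    - {"tx": -0.311,"ty": -0.002,"tz": 0.022,"turn": -3.8}

```text
time_s: 16.42
eef_pos: [0.5778, 0.3106, 0.0665]
eef_rot: [-0.0, -0.664, 0.748, 0.0]
wrist_force: [-0.2, -0.7, -0.5]
opening: 0.494
```

```bash
python3 - <<'E'
from h import *
c=gp((.6182,.307),-6.7); go(c[0],c[1],.003,-6.7); shot('side','s7'); crop('s7',120,250,120,100,6)
E
```

```text
tx -0.0012 ty -0.0025 tz 0.0635 turn -0.06 | tilt [-7.e-04 -6.e-04 -1.e+00] pos [0.5778 0.3106 0.0665] F [-0.2  -0.74 -0.48] op 0.494 t 16.4167
```

View pics/s7_c120_250.png

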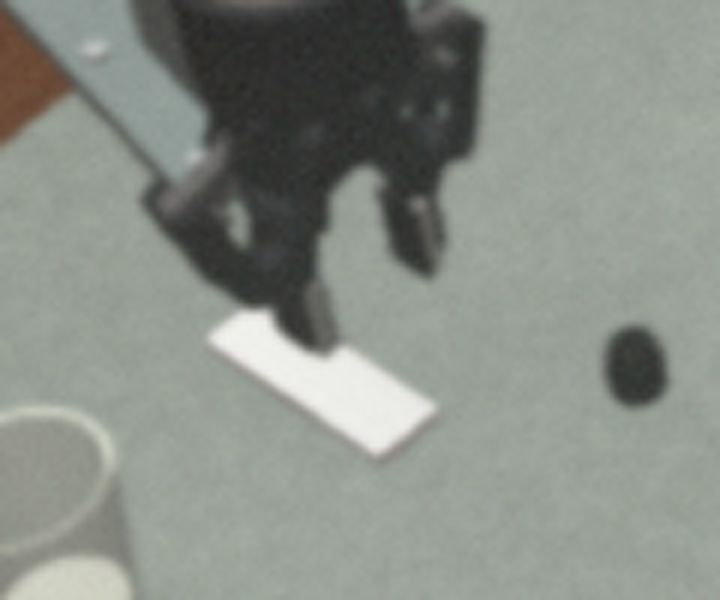

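Call:
move_arm:
  increments:
    - {"tx": -0.0012,"ty": -0.0025,"tz": 0.025,"turn": 0}
    - {"tx": -0.0012,"ty": -0.0025,"tz": 0.05,"turn": 0}
    - {"tx": -0.0012,"ty": -0.0025,"tz": 0.06,"turn": 0}
    - {"tx": -0.0012,"ty": -0.0025,"tz": 0.063,"turn": 0}
    - {"tx": -0.0012,"ty": -0.0025,"tz": 0.0645,"turn": 0}
    - {"tx": -0.0012,"ty": -0.0025,"tz": 0.0645,"turn": 0}
    - {"tx": -0.0012,"ty": -0.0025,"tz": 0.0645,"turn": 0}
    - {"tx": -0.0012,"ty": -0.0025,"tz": 0.0645,"turn": 0}

```text
time_s: 17.13
eef_pos: [0.5817, 0.3132, 0.0037]
eef_rot: [0.001, -0.665, 0.747, -0.0]
wrist_force: [0.9, 0.2, -0.2]
opening: 0.501
```

Call:
move_arm:
  increments:
    - {"tx": 0,"ty": 0,"tz": 0.0006,"turn": 0}
    - {"tx": 0,"ty": 0,"tz": 0.0006,"turn": 0}
    - {"tx": 0,"ty": 0,"tz": 0.0006,"turn": 0}
    - {"tx": 0,"ty": 0,"tz": 0.0006,"turn": 0}
    - {"tx": 0,"ty": 0,"tz": 0.0006,"turn": 0}
    - {"tx": 0,"ty": 0,"tz": 0.0006,"turn": 0}
    - {"tx": 0,"ty": 0,"tz": 0.0006,"turn": 0}
  gripper: 0

```text
time_s: 17.72
eef_pos: [0.5816, 0.3133, 0.003]
eef_rot: [0.001, -0.665, 0.747, -0.0]
wrist_force: [0.4, 0.1, 6.2]
opening: 0.318
```

Call:
move_arm:
  increments:
    - {"tx": 0,"ty": 0,"tz": -0.01,"turn": 0}
    - {"tx": 0,"ty": 0,"tz": -0.03,"turn": 0}
    - {"tx": 0,"ty": 0,"tz": -0.06,"turn": 0}
    - {"tx": 0,"ty": 0,"tz": -0.085,"turn": 0}
    - {"tx": 0,"ty": 0,"tz": -0.085,"turn": 0}
    - {"tx": 0,"ty": 0,"tz": -0.085,"turn": 0}

```text
time_s: 18.22
eef_pos: [0.582, 0.3134, 0.0892]
eef_rot: [0.002, -0.665, 0.747, -0.001]
wrist_force: [-0.5, -0.4, -1.0]
opening: 0.323
```

```bash
python3 - <<'E'
from h import *
go(.4835,.0133,.09,-10.5)
E
```

```text
tx 0.3095 ty 0.0628 tz -0.0016 turn 3.81 | tilt [ 0.004   0.0013 -1.    ] pos [0.582  0.3134 0.0892] F [-0.5  -0.4  -0.97] op 0.323 t 18.2167
```

Call:
move_arm:
  increments:
    - {"tx": 0.02,"ty": 0.02,"tz": 0,"turn": 1}
    - {"tx": 0.05,"ty": 0.045,"tz": 0,"turn": 2}
    - {"tx": 0.085,"ty": 0.063,"tz": 0,"turn": 3.8}
    - {"tx": 0.123,"ty": 0.068,"tz": 0,"turn": 3.8}
    - {"tx": 0.161,"ty": 0.068,"tz": 0,"turn": 3.8}
    - {"tx": 0.199,"ty": 0.068,"tz": 0,"turn": 3.8}
    - {"tx": 0.237,"ty": 0.068,"tz": 0,"turn": 3.8}
    - {"tx": 0.275,"ty": 0.068,"tz": 0,"turn": 3.8}
    - {"tx": 0.298,"ty": 0.065,"tz": 0,"turn": 3.8}
    - {"tx": 0.307,"ty": 0.063,"tz": 0.004,"turn": 3.8}
    - {"tx": 0.3095,"ty": 0.063,"tz": 0.008,"turn": 3.8}
    - {"tx": 0.3095,"ty": 0.063,"tz": 0.008,"turn": 3.8}
    - {"tx": 0.3095,"ty": 0.063,"tz": 0.008,"turn": 3.8}
    - {"tx": 0.3095,"ty": 0.063,"tz": 0.008,"turn": 3.8}

```text
time_s: 19.38
eef_pos: [0.4816, 0.0142, 0.0781]
eef_rot: [-0.0, -0.64, 0.768, 0.001]
wrist_force: [0.3, -0.4, -0.8]
opening: 0.321
```

```bash
python3 - <<'E'
from h import *
go(.4835,.0133,.056,-10.5); shot('side','s8'); crop('s8',210,180,100,80,8)
E
```

```text
tx 0.0006 ty -0.0021 tz 0.0221 turn 0.10 | tilt [-1.2e-03  6.0e-04 -1.0e+00] pos [0.4816 0.0142 0.0781] F [ 0.31 -0.4  -0.84] op 0.321 t 19.3833
```

View pics/s8_c210_180.png

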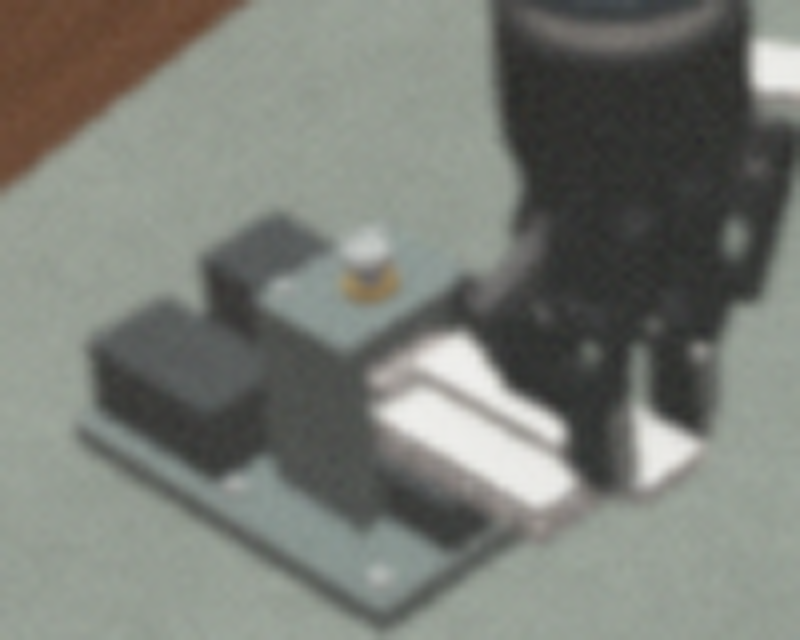

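Call:
move_arm:
  increments:
    - {"tx": -0.0006,"ty": -0.0015,"tz": 0.01,"turn": 0}
    - {"tx": -0.0006,"ty": -0.0015,"tz": 0.018,"turn": 0}
    - {"tx": -0.0006,"ty": -0.0015,"tz": 0.022,"turn": 0}
    - {"tx": -0.0006,"ty": -0.0015,"tz": 0.023,"turn": 0}
    - {"tx": -0.0006,"ty": -0.0015,"tz": 0.024,"turn": 0}
    - {"tx": -0.0006,"ty": -0.0015,"tz": 0.024,"turn": 0}

```text
time_s: 19.93
eef_pos: [0.4834, 0.0132, 0.0543]
eef_rot: [-0.0, -0.639, 0.769, 0.0]
wrist_force: [0.9, -0.1, -0.7]
opening: 0.326
```

Call:
move_arm:
  increments:
    - {"tx": 0,"ty": 0,"tz": 0.001,"turn": 0}
    - {"tx": 0,"ty": 0,"tz": 0.001,"turn": 0}
    - {"tx": 0,"ty": 0,"tz": 0.001,"turn": 0}

```text
time_s: 20.18
eef_pos: [0.4837, 0.0131, 0.0538]
eef_rot: [0.0, -0.639, 0.769, -0.0]
wrist_force: [0.2, -0.3, -0.6]
opening: 0.321
```

Call:
move_arm:
  increments:
    - {"tx": 0,"ty": 0,"tz": 0.0007,"turn": 0}
    - {"tx": 0,"ty": 0,"tz": 0.0007,"turn": 0}
    - {"tx": 0,"ty": 0,"tz": 0.0007,"turn": 0}

```text
time_s: 20.43
eef_pos: [0.4837, 0.0131, 0.053]
eef_rot: [0.0, -0.639, 0.769, -0.0]
wrist_force: [0.3, 0.5, -0.3]
opening: 0.321
```

Call:
move_arm:
  increments:
    - {"tx": 0,"ty": 0,"tz": 0.0008,"turn": 0}
    - {"tx": 0,"ty": 0,"tz": 0.0008,"turn": 0}
    - {"tx": 0,"ty": 0,"tz": 0.0008,"turn": 0}

```text
time_s: 20.68
eef_pos: [0.4838, 0.0131, 0.0522]
eef_rot: [0.0, -0.639, 0.769, -0.0]
wrist_force: [0.4, 0.3, 1.0]
opening: 0.324
```

Call:
move_arm:
  increments:
    - {"tx": 0,"ty": 0,"tz": 0.0004,"turn": 0}
    - {"tx": 0,"ty": 0,"tz": 0.0004,"turn": 0}
    - {"tx": 0,"ty": 0,"tz": 0.0004,"turn": 0}

```text
time_s: 20.93
eef_pos: [0.4838, 0.0131, 0.0518]
eef_rot: [0.0, -0.639, 0.769, -0.0]
wrist_force: [0.4, -0.1, 0.8]
opening: 0.32
```

Call:
move_arm:
  increments:
    - {"tx": 0,"ty": -0.004,"tz": 0,"turn": 0}
    - {"tx": 0,"ty": -0.008,"tz": 0,"turn": 0}
    - {"tx": 0,"ty": -0.012,"tz": 0,"turn": 0}
    - {"tx": 0,"ty": -0.015,"tz": 0,"turn": 0}
    - {"tx": 0,"ty": -0.018,"tz": 0,"turn": 0}
    - {"tx": 0,"ty": -0.021,"tz": 0,"turn": 0}
    - {"tx": 0,"ty": -0.021,"tz": 0,"turn": 0}

```text
time_s: 21.52
eef_pos: [0.5041, 0.0094, 0.0518]
eef_rot: [-0.0, -0.639, 0.769, 0.001]
wrist_force: [-3.3, 0.8, 7.8]
opening: 0.321
```

Call:
move_arm:
  increments:
    - {"tx": 0,"ty": -0.003,"tz": 0,"turn": 0}
    - {"tx": 0,"ty": -0.006,"tz": 0,"turn": 0}
    - {"tx": 0,"ty": -0.009,"tz": 0,"turn": 0}
    - {"tx": 0,"ty": -0.012,"tz": 0,"turn": 0}
    - {"tx": 0,"ty": -0.012,"tz": 0,"turn": 0}

```text
time_s: 21.93
eef_pos: [0.5171, 0.007, 0.0525]
eef_rot: [0.0, -0.639, 0.769, -0.0]
wrist_force: [-1.4, 0.0, 8.2]
opening: 0.322
```

Call:
move_arm:
  increments:
    - {"tx": 0,"ty": -0.002,"tz": 0,"turn": 0}
    - {"tx": 0,"ty": -0.004,"tz": 0,"turn": 0}
    - {"tx": 0,"ty": -0.006,"tz": 0,"turn": 0}
    - {"tx": 0,"ty": -0.006,"tz": 0,"turn": 0}

```text
time_s: 22.27
eef_pos: [0.5229, 0.0059, 0.0527]
eef_rot: [0.0, -0.639, 0.769, -0.0]
wrist_force: [-2.3, -0.0, 9.3]
opening: 0.325
```

```bash
python3 - <<'E'
from h import *
go(.5641-.0371*.98325,-.0016+.0371*.18224,.052,-10.5); shot('side','s9'); crop('s9',210,180,100,80,8)
E
```

```text
tx -0.0002 ty -0.0047 tz 0.0007 turn 0.00 | tilt [ 1.1e-03 -2.0e-04 -1.0e+00] pos [0.5229 0.0059 0.0527] F [-2.29 -0.03  9.32] op 0.325 t 22.2667
```

View pics/s9_c210_180.png

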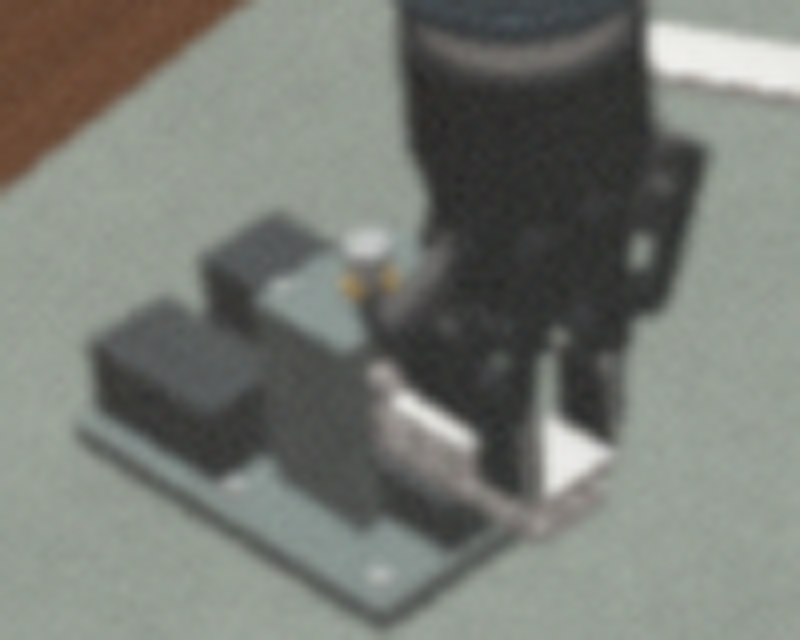

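Call:
move_arm:
  increments:
    - {"tx": 0,"ty": -0.001,"tz": 0,"turn": 0}
    - {"tx": 0,"ty": -0.002,"tz": 0,"turn": 0}
    - {"tx": 0,"ty": -0.003,"tz": 0,"turn": 0}
    - {"tx": 0,"ty": -0.003,"tz": 0,"turn": 0}

```text
time_s: 22.65
eef_pos: [0.5257, 0.0054, 0.0527]
eef_rot: [0.0, -0.639, 0.769, -0.0]
wrist_force: [-3.3, 0.9, 10.2]
opening: 0.323
```

Call:
move_arm:
  increments:
    - {"tx": 0,"ty": -0.001,"tz": 0,"turn": 0}
    - {"tx": 0,"ty": -0.002,"tz": 0,"turn": 0}
    - {"tx": 0,"ty": -0.002,"tz": 0,"turn": 0}

```text
time_s: 22.9
eef_pos: [0.5275, 0.0051, 0.0527]
eef_rot: [0.0, -0.639, 0.769, -0.0]
wrist_force: [-3.7, 0.6, 10.1]
opening: 0.322
```

Call:
move_arm:
  increments:
    - {"tx": 0,"ty": -0.001,"tz": 0,"turn": 0}
    - {"tx": 0,"ty": -0.0015,"tz": 0,"turn": 0}
    - {"tx": 0,"ty": -0.0015,"tz": 0,"turn": 0}

```text
time_s: 23.15
eef_pos: [0.5275, 0.0051, 0.0525]
eef_rot: [-0.001, -0.64, 0.769, 0.001]
wrist_force: [-8.9, 0.6, 15.4]
opening: 0.322
```

Call:
move_arm:
  increments:
    - {"tx": 0,"ty": 0,"tz": -0.0004,"turn": 0}
    - {"tx": 0,"ty": 0,"tz": -0.0008,"turn": 0}
    - {"tx": 0,"ty": 0,"tz": -0.0008,"turn": 0}

```text
time_s: 23.4
eef_pos: [0.5275, 0.0051, 0.0527]
eef_rot: [-0.001, -0.64, 0.769, 0.001]
wrist_force: [-6.1, 2.1, 9.7]
opening: 0.321
```

Call:
move_arm:
  increments:
    - {"tx": 0,"ty": 0,"tz": 0,"turn": 0}
    - {"tx": 0,"ty": 0,"tz": 0,"turn": 0}
    - {"tx": 0,"ty": 0,"tz": 0,"turn": 0}
    - {"tx": 0,"ty": 0,"tz": 0,"turn": 0}
    - {"tx": 0,"ty": 0.002,"tz": -0.01,"turn": 0}
    - {"tx": 0,"ty": 0.01,"tz": -0.03,"turn": 0}
    - {"tx": 0,"ty": 0.03,"tz": -0.06,"turn": 0}
    - {"tx": 0,"ty": 0.06,"tz": -0.1,"turn": 0}
    - {"tx": 0,"ty": 0.1,"tz": -0.13,"turn": 0}
    - {"tx": 0,"ty": 0.14,"tz": -0.15,"turn": 0}
    - {"tx": 0,"ty": 0.18,"tz": -0.15,"turn": 0}
    - {"tx": 0,"ty": 0.18,"tz": -0.15,"turn": 0}
    - {"tx": 0,"ty": 0.18,"tz": -0.15,"turn": 0}
  gripper: 0.5

```text
time_s: 24.48
eef_pos: [0.3491, 0.0385, 0.2036]
eef_rot: [0.001, -0.64, 0.769, -0.001]
wrist_force: [2.0, 0.1, -0.6]
opening: 0.5
```

```bash
python3 - <<'E'
from h import *
go(.36,.02,.2,-10.5); shot('side','s10');shot('top','t10'); crop('s10',210,180,100,80,8); crop('t10',270,110,100,100,6)
E
```

```text
tx 0.0162 ty -0.0141 tz 0.0037 turn 0.05 | tilt [ 2.4e-03 -5.0e-04 -1.0e+00] pos [0.3491 0.0385 0.2036] F [ 1.98  0.06 -0.62] op 0.5 t 24.4833
```

View pics/s10_c210_180.png

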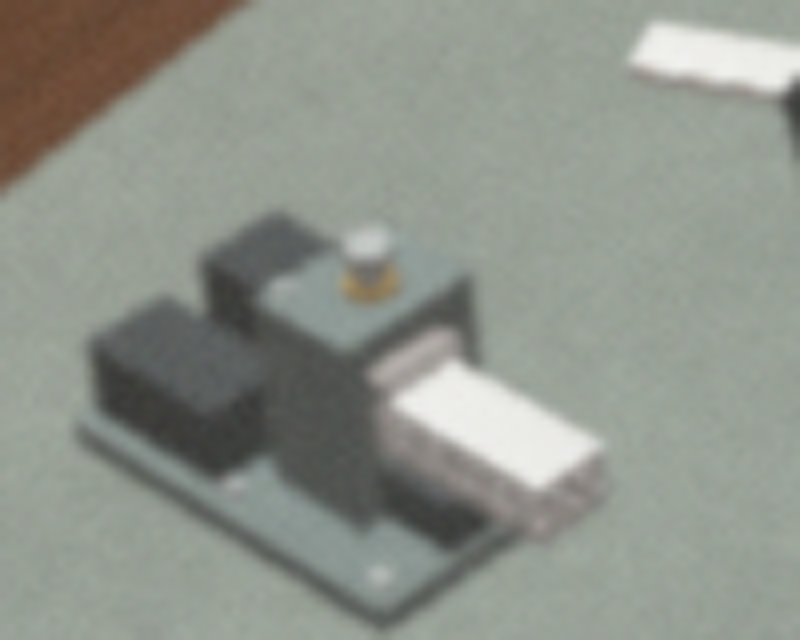

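View pics/t10.png

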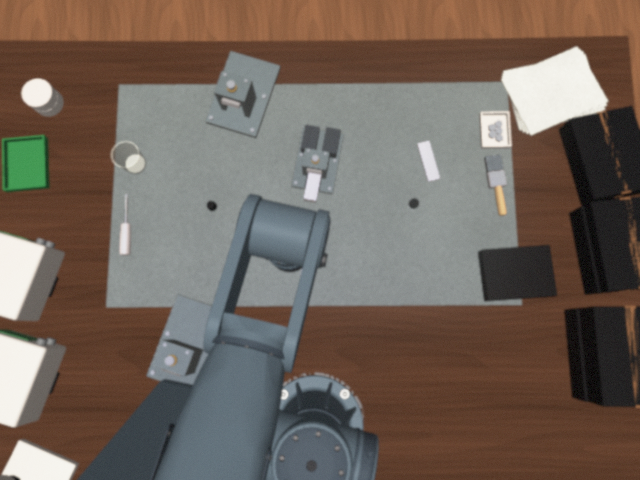

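```bash
python3 - <<'E'
from h import *
for f in('side0','s3','s6','s10'):
    g=cv2.cvtColor(cv2.imread('pics/%s.png'%f),cv2.COLOR_BGR2GRAY).astype(float)[205:218,250:264]
    w=np.clip(g-140,0,None); v,u=np.mgrid[205:218,250:264]; print(f,(w*u).sum()/w.sum(),(w*v).sum()/w.sum(),w.sum()); 
    ys=[]
    for c in (255,256,257):
        col=g[:,c-250]; ys.append(np.argmax(np.diff(col))+205)
        i=np.argmax(col>140); ys[-1]=205+i-(col[i]-140)/(col[i]-col[i-1])
    print('cap top edge',np.round(ys,2))
P=np.array([.5641,-.0016,.105]); print('px/3mm',proj('side',P+[0,0,.003])-proj('side',P))
im=cv2.imread('pics/s10.png'); d=np.load('pics/s10.npy'); hsv=cv2.cvtColor(im,cv2.COLOR_BGR2HSV)
m=((hsv[...,2]>205)&(hsv[...,1]<40)).astype(np.uint8); m[:,:250]=0;m[:220]=0; m[:,290:]=0; m[245:]=0
v,u=np.nonzero(m); Q=pts('side',np.c_[u,v],d[v,u]); print('plate top z',np.median(Q[:,2]),len(Q),Q.mean(0))
c,_=cv2.findContours(m,0,2); c=max(c,key=cv2.contourArea); b=plane('side',cv2.boxPoints(cv2.minAreaRect(c)),.0575)
ux=np.array([.98325,-.18224]);n=np.array([.18224,.98325]); print(np.c_[b[:,:2]@ux-.5552,b[:,:2]@n-.1012].round(4))
A=np.c_[Q[:,:2],np.ones(len(Q))]; s=np.linalg.lstsq(A,Q[:,2],rcond=None)[0]; print('slope',s[:2])
# top
g=cv2.imread('pics/t10.png'); h=cv2.cvtColor(g,cv2.COLOR_BGR2HSV); m=((h[...,2]>185)&(h[...,1]<40)).astype(np.uint8); m[:165]=0;m[210:]=0;m[:,:295]=0;m[:,330:]=0
c,_=cv2.findContours(m,0,2); c=max(c,key=cv2.contourArea); b=plane('top',cv2.boxPoints(cv2.minAreaRect(c)),.0575); print('top',np.c_[b[:,:2]@ux-.5552,b[:,:2]@n-.1012].round(4))
E
```

```text
side0 256.0288966725044 209.2565674255692 1142.0
cap top edge [204.83 204.81 204.88]
s3 250.6875 214.7125 80.0
cap top edge [206.76 205.61 205.68]
s6 252.18509615384616 210.66105769230768 416.0
cap top edge [210.64 203.46 203.  ]
s10 256.6186550976139 209.33145336225596 2305.0
cap top edge [204.48 204.55 204.41]
px/3mm [[-0.08409948 -0.94359736]]
plate top z 0.05809640081601053 181 [0.54218379 0.00586568 0.0625688 ]
[[ 0.0128  0.0134]
 [ 0.0271 -0.0161]
 [-0.0495 -0.0156]
 [-0.0621  0.0131]]
slope [-0.01579204  0.96304954]
top [[-0.0503  0.0137]
 [ 0.0144  0.0141]
 [ 0.0141 -0.0159]
 [-0.0505 -0.0161]]
```

```bash
python3 - <<'E'
from h import *
np.set_printoptions(linewidth=200)
A=[cv2.imread('pics/%s.png'%f)[195:240,245:275] for f in('side0','s2','s5','s10')]
cv2.imwrite('pics/cmp.png',cv2.resize(np.hstack(A),None,fx=6.5,fy=6.5,interpolation=cv2.INTER_NEAREST))
for f in('side0','s2','s5','s8','s10'):
    g=cv2.cvtColor(cv2.imread('pics/%s.png'%f),cv2.COLOR_BGR2GRAY); print(f,g[204:222,254:259].mean(1).round().astype(int))
E
```

```text
side0 [146 145 145 146 155 169 180 176 152 125 111 114 115 119 133 140 134 119]
s2 [152 151 151 153 164 175 188 185 159 130 116 119 121 126 139 145 139 125]
s5 [153 151 151 153 164 177 188 185 161 130 116 119 122 125 141 146 140 126]
s8 [152 152 152 154 165 176 187 186 159 130 115 120 121 125 141 147 141 124]
s10 [156 155 154 156 169 186 190 178 143 118 119 123 124 128 143 148 144 129]
```

View pics/cmp.png

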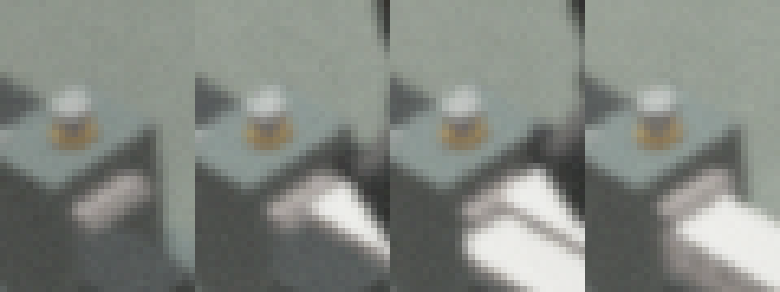

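View pics/s10.png

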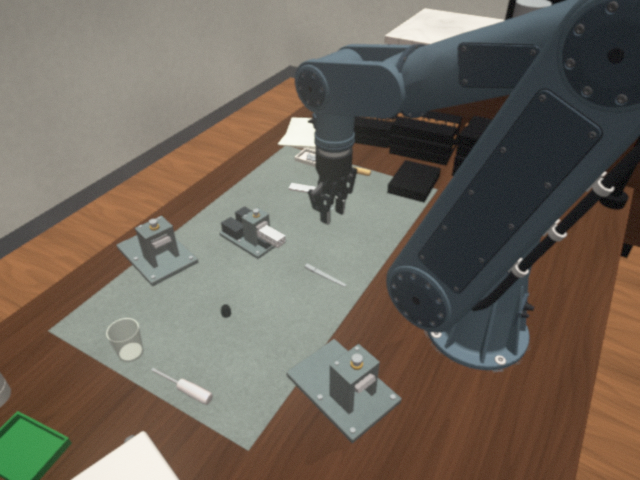

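The picture shows the three plates stacked home at about (265,230). The tweezers at (325,274), loupe (226,311), beaker and screwdriver are where they were at the start. The gripper is clear of everything.

```bash
python3 - <<'E'
from h import *
print(get_obs()['time_s'],get_obs()['dq'].round(3)); print(workorder.hand_in())
E
```

```text
24.5833 [-0.005  0.054 -0.027 -0.    -0.01   0.   ]
the job is handed in; nothing more can be done
None
```

I stacked three of the four plates on the block and slid each home against the back stop. The fourth was left untouched on the bench at the right. I handed the job in at 24.6 s of the 72 s allowed.

- **Number of plates:** depth readings put the block at about 22 mm high, with the two spares at about 31 and 38 mm, so three plates were needed. The heights at which the plates touched down agreed.
- **Plates home:** all three stopped against the back stop at the same place within about 1 mm, with the push rising to about 5 N on the first and 9 N on the others. After release, the top view put the top plate's outer end 50.3 mm in front of the seat centre (50 mm is fully home). It was about 1 mm off to one side.
- **Fit of the last plate:** its top read 58.1 mm high, against about 57.5 mm expected. The tool carried only about 2–4 N while it slid under the foot, a little less than the 4–8 N given.
- **Foot lift:** the clamp's stem rose about 0.5 pixel in the side view, roughly 1.6 mm. This is a coarse reading, but it agrees with the roughly 1.5 mm expected from the heights.
- **Disagreements:**
  - The first side-view corner picks on the fixture were about 5 mm off from the top view. I used the top view, and the back-stop contact bore it out.
  - The wrist also read 10–15 N upward at the end of each push. I put this down to the tool pressing down slightly; on the last plate I eased it before letting go.
- **Bystanders:** by eye, all stayed where they were. The oil jar was hidden in the last side view, but the top view shows it in place.

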